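# Snug up a hanging eye with a turning bar

### The arm

A 7-joint arm with a two-finger parallel gripper is mounted at the origin on the work surface. World frame = base frame: x ahead of the robot, y to its left, z up, the work surface at z = 0. Lengths are in m, angles in degrees, forces in N, time in s.
With the tool pointing down it reaches from about 0.35 to 0.9 m from the base axis. Payload 8.1 kg.
Tool frame: the origin (TCP) lies between the finger pads; the fingertips stand 22 mm ahead of it and the grasp point (between the pads) lies 3 mm ahead of it; z points along the fingers, x is the direction in which the jaws open and shut, and the axes are right-handed (so a half turn about z gives the same grasp; the last joint's range is limited). The gripper opens to 92 mm and grips with 3 to 60 N. Pads are 19 mm wide; open, the fingers measure 130 mm over their backs; the gripper's body (75 mm by 190 mm) begins 47 mm behind the grasp point.
Start: joints at [-82.827, 24.895, 1.432, 90.138, -0.665, 64.973, -4.303], TCP at [0.141, 0.609, 0.249] pointing down, gripper open.
Joint ranges: [-149.89, 149.89], [-25.12, 119.58], [-72.63, 75.52], [4.76, 147.25], [-75.54, 255.54], [6.69, 114.76], [-157.13, 157.13]. Speed limits (degrees/s): [127.2, 127.2, 172.46, 172.46, 180, 180, 180].

### API

Orientations are given as a 3x3 rotation matrix whose columns are the frame's x, y, z axes.
In Python, from workcell import * gives the robot as it stands.
- The arm moves only by the tool step_arm, never from a script. Its arguments are lists of equal length, an entry for each row: "translation": the shift along the tool's x, y, z in units of 50 mm (1.0 is 50 mm), a list of three; "roll": the turn about the tool's z in units of 5 degrees (1.0 is 5 degrees). A call has exactly 10 rows; each row shifts and turns the pose as measured when the row begins, along the tool's axes as they then stand; what a row does not reach is not made up. A row lasts 1/8 s, in which the tool goes at most 62.5 mm and 10.7 degrees, less where a joint would pass 70% of its speed; a pose out of reach is approached as far as the arm can. A call is refused whole if a number of a shift passes 1 or a number of a turn 1, either way. A call with a gripper value outside its range is refused whole. "grip" is the opening in per cent of the stroke, from 0 (shut) to 100 (fully open), set as the call begins (left out, the last holds). The fingers move at their own pace and stop on an object; "squeeze" is the grip in N (left out, the last holds). Time passes only in rows, so rows that do not move let the fingers close, or fill a call up. It gives the time, the measured TCP pose, the force and the opening at its end, in the units of the state.
- get_state(): the state, without advancing time (a new reading comes with each control period).
- snapshot(name): name is "scene" or "top"; returns (picture, depth): 420x560x3 uint8, blue, green, red; 420x560 float32, m along the optical axis (not along the pixel's ray), 0 where there is no reading.
- camera_info(name): a dict with "fx", "fy", "cx", "cy" (pixels), "R" (3x3) and "t" (3): a world point X has camera coordinates R X + t. Camera axes: x right, y down, z forward; pixel columns grow to the right and rows downward; lengths in m; the calibration is good to about 2 mm. A picture is of the moment at which its call begins. camera_info takes no time and is no camera call.
- sign_off(): hands the job in, once; it reports no verdict.
The state is a dict: "t": time; "joint_pos": joint angles; "dq": joint speeds; "effort": joint torques, N m; "ee_pos": TCP position; "orientation": TCP orientation; "wrist_force": force on the tool from outside, world axes, zero at the start; "torque": the same for the moment, N m; "gripper_width": finger opening in m.
Only numpy, scipy, OpenCV 4.12 (cv2) and the standard library are available. Lean on these libraries where they do the work, as an engineer would, in place of code of your own. Each camera call takes 0.05 s, during which the arm holds its last target.

### The job

The steel screw eye in the batten held in the vice is nearly home: take the red-handled turning bar from the green cutting mat, slide its rod through the eye's loop and screw the eye in (clockwise) until its collar is snug on the wood, stopping well before the thread strips. Turn it by the bar alone, without forcing the loop, then draw the bar out and lay it gently back on the mat, leaving everything else where it is.

Things in the scene. Friction and masses are not known exactly. Their poses are not given: they have to be found in the camera images.
- eye_loop (a point): centre of the upright closed loop of the bright steel screw eye on the batten. x axis: level normal of the loop's plane, the way the rod goes through, from either side; z: up, the screw's axis. Clear hole 16 mm, wire 8 mm, 32 mm over the wire; centre 30 mm above the wood. The 10 mm rod turns about 0.7 rad off this normal before it jams in the loop and takes it along.
- eye: the screw eye's place: origin on the wood, on the screw's vertical axis (axes mean nothing). Right-hand thread, 4 mm pitch: turned clockwise from above it goes in, with about 0.06 N m of friction. Its 20 mm collar, low under the loop, has 0.3 to 1.3 rad to go (unknown beforehand) to meet the 24 mm brass washer on the wood. Any final direction of the loop is right.
- seat (a joint): how far the eye has turned on (rad) since its collar gripped the washer: 0 until then, whatever the eye does. There the resistance jumps from 0.06 to about 0.22 N m and then climbs by 0.35 N m per rad. Snug is 0.05 and more, best 0.1 to 0.2; the thread strips at 0.30. It stays where it is left. The loop bends if the rod presses on it with more than 40 N in all.
- work: light wood batten, 40 x 300 x 47 mm, held in the jaws of a dark machine vice (200 x 120 mm; its screw and small handle stick out low, 150 mm towards -x). Fixed. Origin on the bench under the batten's middle; y along the batten; its top is 78 mm above the bench, 16 mm above the jaws. Eye and hook stand on its centre line, about 160 mm apart, in either order.
- bar_grip (a point): centre of the turning bar's red grip, flat-sided, 70 x 22 x 22 mm (bar about 130 g, balance point 18 mm from here towards the rod). x axis: along the rod, grip to tip. The 10 mm steel rod leaves the grip 35 mm from here and ends, with a 12 mm taper to 5 mm, 145 mm from here. Lying on the mat this point is 14 mm above the bench, the rod level.
- bar_root (a point): point on the rod's axis 80 mm from the grip's centre, 65 mm from the tip
- bar_nose (a point): point on the rod's axis 110 mm from the grip's centre, 35 mm from the tip
- cutting_mat: green cutting mat with pale grid, 320 (x) x 220 (y) x 3 mm, fixed to the bench. Origin under its centre
- cup_hook: open brass cup hook, 39 mm tall, already home at the batten's other mark; leave alone
- card_box: small brown card box 85 x 36 x 29 mm at the mat's +x +y corner; bystander
- eye_jar: clear jar with a steel lid, 60 mm wide, 75 mm tall; bystander
- glue: white bottle with orange cap, 52 mm wide, 140 mm tall; bystander
- tape: yellow tape roll, 90 mm across, 24 mm tall, lying flat; bystander
- driver: yellow-handled screwdriver lying on the bench; bystander
- mug: blue mug 80 mm wide, 90 mm tall; bystander
- phone: black phone lying flat; bystander
Mind the look-alikes: they are no part of the job. Of the things that look like the part that bears bar_grip, the middle-sized one is meant.

How it is judged (in metres and radians):
On the way, in this order (a step that is already met when the one before it is completed fails the run):
1. the bar's rod is through the loop (distance between any of bar_root, bar_nose and eye_loop below 0.018 m), for 0.1 s.
2. with the rod through the loop the eye has been turned until its collar is snug (value of joint seat above 0.05 rad and distance between any of bar_root, bar_nose and eye_loop below 0.018 m), for 0.1 s.
At the end, for the whole second after the job is handed in: the eye is snug (seat turned between 0.04 and 0.30 rad), and the bar lies still and flat on the cutting mat, its grip centre and the point 80 mm along the rod both over the mat (at least 10 mm inside its edges) (value of joint seat between 0.04 and 0.3 rad and x of bar_root in the frame of cutting_mat between -0.15 and 0.15 m and y of bar_root in the frame of cutting_mat between -0.1 and 0.1 m and x of bar_grip in the frame of cutting_mat between -0.15 and 0.15 m and y of bar_grip in the frame of cutting_mat between -0.1 and 0.1 m and height (world z) of bar_grip below 0.02 m and height (world z) of bar_root below 0.022 m and linear speed of bar below 0.02 m/s); the robot touches nothing.
It fails at once if the thread is stripped: the eye forced 0.30 rad past first contact (value of joint seat above 0.3 rad).
It fails at once if the loop is forced (bar pressing on the eye with over 40 N in all) or the eye handled by the gripper itself (over 3 N) (contact force between bar and eye above 40 N or contact force between any of the fingers, the arm and eye above 3 N).
It fails at once if the hand or bar is knocked against the batten or vice (over 15 N) or anything against the cup hook (over 5 N) (contact force between any of the fingers, the arm, bar and work above 15 N or contact force between anything else and cup_hook above 5 N).
It fails at once if the bar is dropped: falling free of the hand at over 0.6 m/s (linear speed of bar above 0.6 m/s and contact force between the fingers and bar below 0.05 N).
It fails at once if a bystander is moved by more than 20 mm (distance of any of card_box, eye_jar, glue, tape, driver, mug, phone from where it was at the start of the episode above 0.02 m).
It also fails if it takes over 69 s, if anything falls off the work surface, if the arm or the gripper's body presses on something with over 40 N, if the wrist force passes 120 N, or if a joint passes its speed limit or range.

## Working session

There is one attempt and no reset: what is moved stays moved. The work goes in short steps, Python scripts to look and compute and a tool call to move; the robot and the scene stay as the last step left them, time stands still between calls to the robot, and variables do not carry over. Pictures are saved under pics/ and viewed, and the job is handed in when it is done.

Besides the shell and the picture viewer there is one more tool, called after "Call:" as name(argument=value, ...), one argument or row to a line, values as JSON. step_arm: Moves the arm, as the interface text tells. Its arguments: {"type":"object","properties":{"translation":{"type":"array"},"roll":{"type":"array"},"grip":{"type":"number"},"squeeze":{"type":"number"}},"required":["translation","roll"]}

```bash
ls; mkdir -p pics
python3 - <<'E'
from workcell import *
import cv2,numpy as np
s=get_state();print({k:np.round(v,3).tolist() for k,v in s.items()})
for n in("scene","top"):
    p,d=snapshot(n);cv2.imwrite(f"pics/{n}0.png",p);np.save(f"pics/{n}0.npy",d);print(camera_info(n))
E
```

```text
pics
{'t': 0.0, 'joint_pos': [-82.826, 24.938, 1.431, 90.187, -0.664, 64.971, -4.302], 'dq': [-0.009, -0.042, -0.053, -0.0, 0.017, 0.024, -0.008], 'effort': [0.001, -66.785, 0.986, -31.445, -0.06, 0.043, 0.0], 'ee_pos': [0.141, 0.608, 0.248], 'orientation': [[0.226, 0.974, -0.0], [0.974, -0.226, -0.002], [-0.002, 0.0, -1.0]], 'wrist_force': [0.657, -0.018, -0.243], 'torque': [-0.05, -0.035, -0.024], 'gripper_width': 0.092}
{'fx': 520.9764494432227, 'fy': 520.9764494432227, 'cx': 278.493847463249, 'cy': 210.65611779453593, 'R': array([[ 0.08773375,  0.99595816,  0.01923893],
       [ 0.59664616, -0.03707301, -0.80164765],
       [-0.79769427,  0.08181039, -0.59748717]]), 't': array([-0.02858531, -0.25426801,  1.96883101])}
{'fx': 425.89391165181854, 'fy': 425.89391165181854, 'cx': 279.10236661056865, 'cy': 213.26588141866037, 'R': array([[-0.0056973 , -0.99997553, -0.00405926],
       [-0.99680024,  0.00600277, -0.07970722],
       [ 0.07972964,  0.00359215, -0.99681005]]), 't': array([-0.00799618,  0.53068481,  1.2831021 ])}
```

View pics/scene0.png

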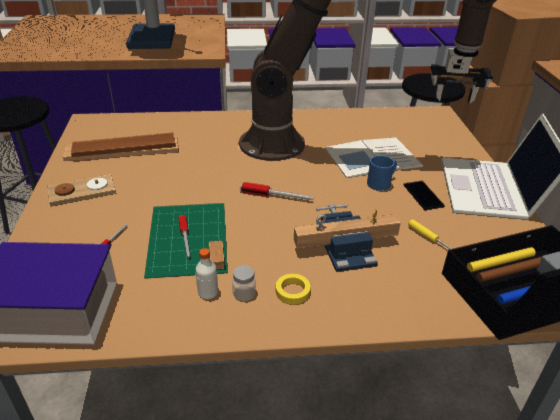

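View pics/top0.png

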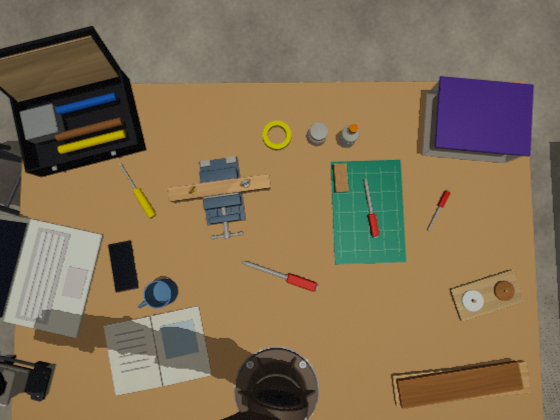

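Run:
```python
import cv2,numpy as np
a=cv2.imread("pics/top0.png");b=cv2.imread("pics/scene0.png")
r=lambda im,x0,y0,w,h,s:cv2.resize(im[y0:y0+h,x0:x0+w],None,fx=s,fy=s,interpolation=cv2.INTER_CUBIC)
A=r(a,160,150,120,95,6);B=r(b,285,190,130,90,6);C=r(a,325,150,90,120,5)
cv2.imwrite("pics/zA.png",A);cv2.imwrite("pics/zB.png",B);cv2.imwrite("pics/zC.png",C)
```

```text
(no output)
```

View pics/zA.png

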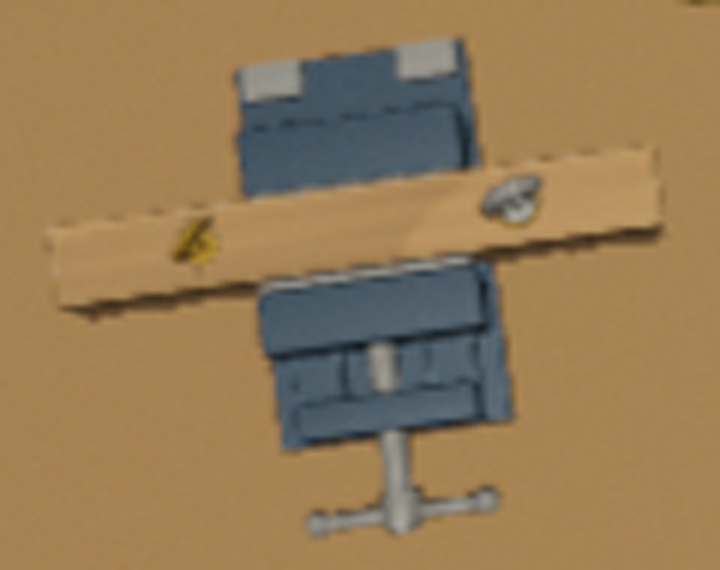

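View pics/zB.png

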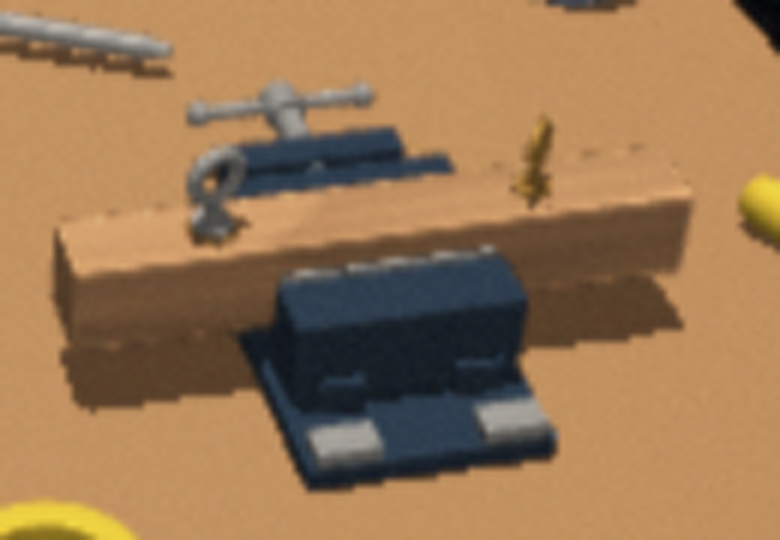

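View pics/zC.png

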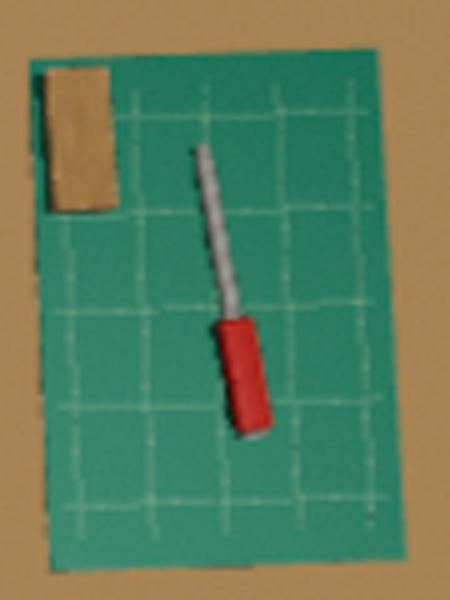

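```bash
cat > h.py <<'E'
from workcell import *
import cv2,numpy as np
from scipy.optimize import least_squares
def ray(n,u,v):
    c=camera_info(n);o=-c['R'].T@c['t'];d=c['R'].T@np.array([(u-c['cx'])/c['fx'],(v-c['cy'])/c['fy'],1]);return o,d
def onz(n,u,v,z):
    o,d=ray(n,u,v);return o+d*(z-o[2])/d[2]
def proj(n,X):
    c=camera_info(n);P=np.atleast_2d(X)@c['R'].T+c['t'];return np.c_[P[:,0]/P[:,2]*c['fx']+c['cx'],P[:,1]/P[:,2]*c['fy']+c['cy']]
E
python3 - <<'E'
from h import *
a=cv2.imread("pics/top0.png");b=cv2.imread("pics/scene0.png");d=np.load("pics/top0.npy")
hsv=cv2.cvtColor(a,cv2.COLOR_BGR2HSV)
# red grip on mat
def blob(m,x0,y0,x1,y1):
    k=np.zeros(m.shape,np.uint8);k[y0:y1,x0:x1]=m[y0:y1,x0:x1]
    v,u=np.nonzero(k);return np.c_[u,v]
red=((hsv[...,0]<8)|(hsv[...,0]>172))&(hsv[...,1]>140)&(hsv[...,2]>70)
p=blob(red,325,155,412,268);print(len(p),p.mean(0),p.min(0),p.max(0))
P=np.array([onz("top",u,v,0.022) for u,v in p]);print("grip",P.mean(0))
w,V=np.linalg.eigh(np.cov(P[:,:2].T));print("len",np.ptp(P[:,:2]@V[:,1]),np.ptp(P[:,:2]@V[:,0]),V[:,1])
grey=(hsv[...,1]<70)&(hsv[...,2]>70)
q=blob(grey,355,170,385,220);Q=np.array([onz("top",u,v,0.016) for u,v in q])
print(len(q));f=cv2.fitLine(Q[:,:2].astype(np.float32),cv2.DIST_HUBER,0,.001,.001).ravel();print("rod",f,np.degrees(np.arctan2(f[1],f[0])),Q[:,0].min(),Q[:,0].max())
g=P.mean(0);r=Q.mean(0);print("yaw grip->rod",np.degrees(np.arctan2(r[1]-g[1],r[0]-g[0])))
# mat corners
green=(hsv[...,0]>65)&(hsv[...,0]<95)&(hsv[...,1]>100)
m=blob(green,320,150,415,275);M=np.array([onz("top",u,v,.003)[:2] for u,v in m],np.float32)
print("mat",cv2.minAreaRect(M))
# work: batten ends corners
wood=[(168,200),(170,188)]
for n,u,v in [("top",160+50/6,150+228/6),("top",160+655/6,150+150/6),("top",160+660/6,150+228/6),("top",160+65/6,150+303/6)]:
    print("batten",onz(n,u,v,.078).round(4))
print("eye rough",onz("top",160+515/6,150+197/6,.11),onz("top",160+523/6,150+215/6,.084),"hook",onz("top",160+195/6,150+240/6,.1))
print("scene eye centre ray",onz("scene",285+215/6,190+175/6,.108),"collar",onz("scene",285+213/6,190+222/6,.084))
for n,u,v in[("tape",277,135),("jar",318,128),("glue",352,128)]:print(n,onz("top",u,v,.05).round(3))
E
```

```text
158 [373.40506329 224.44936709] [369 214] [378 235]
grip [ 0.4946195  -0.29865391  0.022     ]
len 0.06707348683088099 0.021625686960828117 [-0.98768883 -0.15643138]
133
rod [ 0.9857681   0.168111    0.58066434 -0.2856568 ] 9.678006 0.5208297658595104 0.6357472976858461
yaw grip->rod 8.589613384213237Traceback (most recent call last):
  File "<stdin>", line 18, in <module>
  File "h.py", line 7, in onz
    o,d=ray(n,u,v);return o+d*(z-o[2])/d[2]
        ~~~^^^^^^^
  File "h.py", line 5, in ray
    c=camera_info(n);o=-c['R'].T@c['t'];d=c['R'].T@np.array([(u-c['cx'])/c['fx'],(v-c['cy'])/c['fy'],1]);return o,d
ValueError: time passes only in moves, steps and waits
```

```bash
sed -i 's/^def ray/CI={n:camera_info(n) for n in ("top","scene")}\ndef ray/; s/c=camera_info(n)/c=CI[n]/' h.py
python3 - <<'E'
from h import *
print(get_state()['t'])
a=cv2.imread("pics/top0.png");hsv=cv2.cvtColor(a,cv2.COLOR_BGR2HSV)
green=(hsv[...,0]>65)&(hsv[...,0]<95)&(hsv[...,1]>100)
k=np.zeros(green.shape,bool);k[150:275,320:415]=green[150:275,320:415];v,u=np.nonzero(k)
print("mat",cv2.minAreaRect(np.array([onz("top",x,y,.003)[:2] for x,y in zip(u,v)],np.float32)))
for n,u,v in [("top",160+50/6,150+228/6),("top",160+655/6,150+150/6),("top",160+660/6,150+228/6),("top",160+65/6,150+303/6)]:
    print("batten",onz(n,u,v,.078).round(4))
print("eye rough",onz("top",160+515/6,150+197/6,.11),onz("top",160+523/6,150+215/6,.084),"hook",onz("top",160+195/6,150+240/6,.1))
print("scene eye centre ray",onz("scene",285+215/6,190+175/6,.108),"collar",onz("scene",285+213/6,190+222/6,.084))
for n,u,v in[("tape",277,135),("jar",318,128),("glue",352,128)]:print(n,onz("top",u,v,.05).round(3))
E
```

```text
0.1
mat ((0.5380493998527527, -0.28503280878067017), (0.3170068562030792, 0.2172705978155136), 1.4799519777297974)
batten [0.6027 0.3145 0.078 ]
batten [0.6395 0.0174 0.078 ]
batten [0.6008 0.0151 0.078 ]
batten [0.5656 0.3066 0.078 ]
eye rough [0.61173257 0.08357272 0.11      ] [0.60681071 0.08179242 0.084     ] hook [0.59332459 0.23865684 0.1       ]
scene eye centre ray [0.61564608 0.08828886 0.108     ] collar [0.61978155 0.08837003 0.084     ]
tape [ 0.767 -0.006  0.05 ]
jar [ 0.788 -0.131  0.05 ]
glue [ 0.787 -0.234  0.05 ]
```

```bash
cat > eyefit.py <<'E'
from h import *
def model(x,y,yaw,zc=.108):
    t,s=np.meshgrid(np.linspace(0,2*np.pi,60),np.linspace(0,2*np.pi,12));t=t.ravel();s=s.ravel()
    l=(.012+.004*np.cos(s))*np.cos(t);z=(.012+.004*np.cos(s))*np.sin(t);n=.004*np.sin(s)
    T=np.c_[x+n*np.cos(yaw)-l*np.sin(yaw),y+n*np.sin(yaw)+l*np.cos(yaw),zc+z]
    return T
S=6
def raster(n,x,y,yaw,zc,x0,y0,w,h):
    m=np.zeros((h*S,w*S),np.uint8)
    def q(X):return ((proj(n,X)-[x0,y0]+.5)*S).round().astype(np.int32)
    t=np.linspace(0,2*np.pi,60)
    # torus: draw discs along circle
    C=np.c_[x-.012*np.cos(t)*np.sin(yaw),y+.012*np.cos(t)*np.cos(yaw),zc+.012*np.sin(t)]
    px=CI[n]['fx']/np.linalg.norm(CI[n]['R']@np.array([x,y,zc])+CI[n]['t'])*S
    for p in q(C):cv2.circle(m,tuple(int(i) for i in p),int(round(.004*px)),255,-1)
    a,b=q(np.array([[x,y,zc-.012],[x,y,.082]]));cv2.line(m,tuple(map(int,a)),tuple(map(int,b)),255,int(.008*px))
    for zz in (.0800,.0835):
        D=np.c_[x+.01*np.cos(t),y+.01*np.sin(t),0*t+zz];cv2.fillPoly(m,[q(D)],255)
    return cv2.resize(m,(w,h),interpolation=cv2.INTER_AREA)/255.
def obs(n,im,x0,y0,w,h):
    hsv=cv2.cvtColor(im,cv2.COLOR_BGR2HSV).astype(float)[y0:y0+h,x0:x0+w]
    sat=hsv[...,1];return np.clip((130-sat)/80,0,1),sat
def fit(top,scene,guess,zc=.108,boxes=None):
    out={}
    B=boxes
    O={n:obs(n,im,*B[n])[0] for n,im in(("top",top),("scene",scene))}
    def cost(p,off):
        e=0
        for n in O:
            M=raster(n,p[0]+off[n][0],p[1]+off[n][1],p[2],zc,*B[n]);e+=((M-O[n])**2).sum()
        return e
    return O,cost
E
python3 - <<'E'
from eyefit import *
top=cv2.imread("pics/top0.png");sc=cv2.imread("pics/scene0.png")
B={"top":(236,174,18,17),"scene":(312,210,18,22)}
for n,im in(("top",top),("scene",sc)):
    o,s=obs(n,im,*B[n]);print(n);print(np.array2string((o*9).astype(int),max_line_width=200))
from scipy.optimize import minimize
for n,im in(("top",top),("scene",sc)):
    O=obs(n,im,*B[n])[0]
    if n=="scene":  # mask off vise-blue region
        pass
    res=[]
    for yaw in np.arange(-90,90,10):
        best=min(((( (raster(n,x,y,np.radians(yaw),.108,*B[n])-O)**2).sum(),x,y) for x in np.arange(.602,.626,.003) for y in np.arange(.076,.096,.003)))
        res.append((best[0],yaw,best[1],best[2]))
    for r in sorted(res)[:5]:print(n,np.round(r,3))
E
```

```text
top
[[6 5 5 9 0 0 0 0 0 0 0 0 0 0 0 0 0 0]
 [7 4 6 9 0 0 0 0 0 0 0 0 0 0 0 0 0 0]
 [7 4 6 9 0 0 0 0 0 0 0 0 1 0 0 0 0 0]
 [8 9 9 9 0 0 0 0 0 0 0 2 3 1 1 1 1 1]
 [3 0 2 2 0 1 1 1 1 1 1 1 1 1 0 0 1 0]
 [1 0 0 0 0 1 0 1 2 5 4 7 9 5 1 0 0 0]
 [0 0 0 0 0 0 2 4 8 9 9 9 9 9 2 0 0 0]
 [0 0 0 0 1 2 9 9 9 9 9 9 9 5 1 0 1 0]
 [0 1 1 1 2 8 9 9 9 9 9 9 8 2 0 1 1 1]
 [0 1 1 1 4 9 9 9 9 9 9 9 9 2 0 1 1 0]
 [1 1 0 0 5 9 9 9 9 9 9 9 9 1 0 1 1 0]
 [0 0 1 0 0 5 4 5 9 9 9 9 8 0 0 1 0 1]
 [1 0 0 0 0 0 0 0 7 9 9 7 0 0 1 0 1 0]
 [1 0 0 0 1 0 0 0 0 0 0 0 0 1 1 1 1 1]
 [1 1 1 0 0 1 0 1 1 0 1 1 0 0 1 0 1 1]
 [0 1 1 1 1 1 1 1 1 1 0 0 0 0 0 0 1 1]
 [1 1 1 1 0 0 0 1 0 0 0 0 0 0 0 0 0 0]]
scene
[[0 0 0 0 3 8 8 3 1 1 0 0 0 0 0 0 0 3]
 [0 0 0 0 0 0 0 0 0 0 0 0 0 0 0 0 0 0]
 [0 0 0 0 0 0 0 0 0 0 0 0 0 0 0 0 0 0]
 [0 0 0 0 0 0 0 0 0 0 0 0 0 0 1 3 4 4]
 [0 0 0 0 0 0 0 1 3 4 7 9 9 9 9 9 9 9]
 [0 0 0 0 0 0 1 5 9 9 9 9 9 9 4 3 3 4]
 [0 0 0 0 0 2 9 9 9 9 9 9 9 9 4 3 2 3]
 [0 0 0 0 1 6 9 9 9 9 9 9 9 9 5 3 3 3]
 [0 0 0 0 3 9 9 9 6 9 8 9 9 9 5 3 2 2]
 [0 0 0 0 5 9 9 4 0 9 9 9 9 9 3 2 3 3]
 [0 0 0 0 8 9 9 0 0 7 9 9 9 9 3 2 2 2]
 [0 0 0 0 7 9 9 2 2 9 9 9 9 5 3 3 5 6]
 [0 0 0 0 3 9 9 9 9 9 9 9 9 9 9 9 8 7]
 [0 0 0 0 1 7 9 9 9 9 5 2 2 2 1 1 1 1]
 [0 0 0 0 1 3 8 9 9 9 3 1 1 1 0 0 0 0]
 [0 0 0 0 1 7 9 9 9 9 6 2 0 0 1 0 0 0]
 [0 0 0 0 1 9 9 9 9 9 9 6 0 0 0 0 0 0]
 [0 0 0 0 0 9 9 9 9 9 9 9 0 0 0 0 0 0]
 [0 0 0 0 0 4 9 9 9 9 9 4 0 0 0 0 0 0]
 [0 0 0 0 0 0 2 3 5 6 3 0 0 0 0 0 0 0]
 [0 0 0 0 0 0 0 0 0 0 0 0 0 0 0 0 0 0]
 [0 0 0 0 1 0 0 0 0 0 0 0 0 0 0 0 0 0]]
top [17.278 30.     0.617  0.088]
top [17.665 20.     0.617  0.088]
top [19.072 40.     0.617  0.088]
top [20.68  10.     0.617  0.088]
top [23.257 50.     0.617  0.088]
scene [25.416 20.     0.614  0.088]
scene [25.926 30.     0.614  0.088]
scene [29.048 10.     0.614  0.088]
scene [30.836 40.     0.614  0.088]
scene [33.94   0.     0.614  0.088]
```

Run:
```python
from eyefit import *
from scipy.optimize import minimize
top=cv2.imread("pics/top0.png");sc=cv2.imread("pics/scene0.png")
B={"top":(236,178,18,13),"scene":(312,212,18,20)}
# vise behind eye in scene: use value too
hs=cv2.cvtColor(sc,cv2.COLOR_BGR2HSV);x0,y0,w,h=B["scene"]
print(np.array2string(hs[y0:y0+h,x0:x0+w,2],max_line_width=200))
O=obs("top",top,*B["top"])[0]
O[:1]=0
for zc in (.107,.109):
    r=minimize(lambda p:((raster("top",p[0]/1e3,p[1]/1e3,p[2]/10,zc,*B["top"])-O)**2).sum(),[615,87,4.],method="Nelder-Mead",options=dict(initial_simplex=[[615,87,4],[611,87,4],[615,83,4],[615,87,6]]));print(zc,r.x,r.fun,np.degrees(r.x[2]/10))
V=(hs[y0:y0+h,x0:x0+w,2]).astype(float)
O2=obs("scene",sc,*B["scene"])[0]*(V>95);W=np.ones_like(O2);W[:1]=0;W[:,13:]=0
r=minimize(lambda p:(W*(raster("scene",p[0]/1e3,p[1]/1e3,p[2]/10,.108,*B["scene"])-O2)**2).sum(),[615,87,4.],method="Nelder-Mead",options=dict(initial_simplex=[[615,87,4],[611,87,4],[615,83,4],[615,87,6]]));print(r.x,r.fun,np.degrees(r.x[2]/10))
```

```text
[[194 195 194 194 192 192 193 193 195 194 192 194 196 192 191 188 188 186]
 [194 195 196 193 195 194 196 194 192 194 190 189 184 157 154 137 136 136]
 [195 195 194 194 195 194 193 190 170 174 169 143 118  89  82  82  79  82]
 [195 195 194 195 193 191 190 183 177 163 144 131 111  86  80  80  80  81]
 [194 193 196 195 191 169 173 160 149 121  98  93  91  96  83  79  79  79]
 [194 193 193 195 186 151 156 135 103  67  51  67  76  80  73  73  69  65]
 [195 192 195 191 163 136 120 101  78  45  38  68  75  71  48  52  51  50]
 [194 194 194 188 133 124  99 100  96  48  45  81  84  68  58  61  67  75]
 [192 196 195 187 115  97  98 167 164  69  73  85  85  67  74  77  78  81]
 [195 193 194 186 108  87  90 141 137  85  88  90  79  75  78  78  79  81]
 [194 194 192 190 129  90  82  93  96  89  95  87  75  84  80  79 104 121]
 [192 194 195 189 147  93  86  81  84  93 130 153 157 190 187 187 190 195]
 [183 197 200 202 170 147 134  80  71  90 146 195 204 213 211 210 212 213]
 [205 210 212 212 200 177 153  86  77  80 101 162 203 207 213 212 211 212]
 [213 214 213 209 179 161 111  79  79  79  79 101 132 146 199 209 210 211]
 [211 212 211 194 154 106  81  75  82  84  84  86  96 120 155 207 215 213]
 [210 211 210 201 139  84  76  82  96 118 115  86 119 191 200 212 212 212]
 [211 211 210 204 163  88  75  85  89  98 122 126 156 202 206 208 209 205]
 [209 208 207 207 193 116 101 125 115 109 146 169 194 208 209 208 208 203]
 [208 208 209 208 208 194 194 199 192 169 197 201 208 210 207 206 202 192]]
0.107 [615.9114809   87.39832224   4.6179457 ] 2.3671660539215686 26.45887987202648
0.109 [615.64543996  87.36482158   4.52596136] 2.348625108131488 25.93184843349061
[612.33878458  88.80327192   3.97195837] 46.451196114475195 22.757645105521338
```

Call:
step_arm(
  translation=[
    [0,0,0],
    [0,0,0],
    [0,0,0],
    [0,0,0],
    [0,0,0],
    [0,0,0],
    [0,0,0],
    [0,0,0],
    [0,0,0],
    [0,0,0],
  ],
  roll=[1,1,1,1,1,1,1,1,1,1],
  grip=60,
  squeeze=40,
)

```text
t: 1.35
ee_pos: [0.1404, 0.6054, 0.2431]
orientation: [[0.904, 0.428, -0.002], [0.428, -0.904, -0.011], [-0.006, 0.009, -1.0]]
wrist_force: [0.0, -0.1, 0.4]
gripper_width: 0.0547
```

```bash
cat > plan.py <<'E'
from h import *
def plan(tgt,phi1,n,start=None,sag=0.0,nd=2,quiet=False):
    s=get_state() if start is None else None
    if s:
        p=np.array(s['ee_pos']);R=np.array(s['orientation']);phi=np.degrees(np.arctan2(R[1,1],R[0,1]))
        print("t",round(s['t'],2),"p",p.round(4),"phi",round(phi,2),"F",np.round(s['wrist_force'],1),"w",round(s['gripper_width'],4))
    else:p,phi=start
    tgt=np.array(tgt);d=(phi1-phi+180)%360-180
    T=[];Ro=[]
    rr=round(-d/n/5,nd)
    for i in range(n):
        f=np.radians(phi);w=(tgt-p)/(n-i)
        t=[-np.sin(f)*w[0]+np.cos(f)*w[1],np.cos(f)*w[0]+np.sin(f)*w[1],-w[2]-sag]
        t=[round(v/.05,nd) for v in t];T.append(t);Ro.append(rr)
        v=np.array(t)*.05;p=p+np.array([-np.sin(f)*v[0]+np.cos(f)*v[1],np.cos(f)*v[0]+np.sin(f)*v[1],-v[2]-sag])
        phi-=rr*5
    print(T);print(Ro);print("->",p.round(4),round(phi,1),"max",np.abs(T).max())
    return p,phi
E
python3 - <<'E'
from plan import *
a=plan([.5,.3,.25],-115,10)
b=plan([.52,-.12,.25],-165,10,start=a)
E
```

```text
t 1.35 p [0.1404 0.6054 0.2431] phi -64.66 F [ 0.  -0.1  0.4] w 0.0547
[[np.float64(0.39), np.float64(0.86), np.float64(-0.01)], [np.float64(0.46), np.float64(0.82), np.float64(-0.01)], [np.float64(0.53), np.float64(0.78), np.float64(-0.01)], [np.float64(0.6), np.float64(0.73), np.float64(-0.02)], [np.float64(0.66), np.float64(0.67), np.float64(-0.01)], [np.float64(0.72), np.float64(0.61), np.float64(-0.02)], [np.float64(0.77), np.float64(0.55), np.float64(-0.01)], [np.float64(0.82), np.float64(0.48), np.float64(-0.02)], [np.float64(0.85), np.float64(0.4), np.float64(-0.01)], [np.float64(0.89), np.float64(0.32), np.float64(-0.02)]]
[np.float64(1.01), np.float64(1.01), np.float64(1.01), np.float64(1.01), np.float64(1.01), np.float64(1.01), np.float64(1.01), np.float64(1.01), np.float64(1.01), np.float64(1.01)]
-> [0.5003 0.3    0.2501] -115.2 max 0.89
[[np.float64(0.39), np.float64(0.74), np.float64(0.0)], [np.float64(0.46), np.float64(0.71), np.float64(0.0)], [np.float64(0.52), np.float64(0.66), np.float64(0.0)], [np.float64(0.57), np.float64(0.62), np.float64(0.0)], [np.float64(0.62), np.float64(0.56), np.float64(0.0)], [np.float64(0.67), np.float64(0.51), np.float64(0.0)], [np.float64(0.71), np.float64(0.45), np.float64(0.0)], [np.float64(0.75), np.float64(0.38), np.float64(0.0)], [np.float64(0.78), np.float64(0.32), np.float64(0.0)], [np.float64(0.81), np.float64(0.25), np.float64(0.0)]]
[np.float64(1.0), np.float64(1.0), np.float64(1.0), np.float64(1.0), np.float64(1.0), np.float64(1.0), np.float64(1.0), np.float64(1.0), np.float64(1.0), np.float64(1.0)]
-> [ 0.52   -0.1202  0.2501] -165.2 max 0.81
```

Call:
step_arm(
  translation=[
    [0.39,0.86,-0.02],
    [0.46,0.82,-0.02],
    [0.53,0.78,-0.02],
    [0.6,0.73,-0.02],
    [0.66,0.67,-0.02],
    [0.72,0.61,-0.02],
    [0.77,0.55,-0.02],
    [0.82,0.48,-0.02],
    [0.85,0.4,-0.02],
    [0.89,0.32,-0.02],
  ],
  roll=[1,1,1,1,1,1,1,1,1,1],
)

```text
t: 2.6
ee_pos: [0.5034, 0.2905, 0.2526]
orientation: [[0.9, -0.435, -0.006], [-0.435, -0.9, -0.015], [0.001, 0.016, -1.0]]
wrist_force: [0.5, -0.2, 0.4]
gripper_width: 0.0554
```

```bash
sed -i 's/print(T);print(Ro)/print([[float(v) for v in t] for t in T]);print(float(Ro[0]))/' plan.py
python3 - <<'E'
from plan import *
b=plan([.5,-.12,.25],-165,10)
E
```

```text
t 2.6 p [0.5034 0.2905 0.2526] phi -115.78 F [ 0.5 -0.2  0.4] w 0.0554
[[0.35, 0.74, 0.01], [0.41, 0.71, 0.0], [0.47, 0.67, 0.01], [0.53, 0.63, 0.0], [0.58, 0.58, 0.01], [0.63, 0.53, 0.0], [0.67, 0.47, 0.01], [0.71, 0.42, 0.0], [0.74, 0.35, 0.01], [0.77, 0.29, 0.0]]
0.98
-> [ 0.5001 -0.1199  0.2501] -164.8 max 0.77
```

Tracking is good. Continue.

Call:
step_arm(
  translation=[
    [0.35,0.74,0.0],
    [0.41,0.71,0.0],
    [0.47,0.67,0.0],
    [0.53,0.63,0.0],
    [0.58,0.58,0.0],
    [0.63,0.53,0.0],
    [0.67,0.47,0.0],
    [0.71,0.42,0.0],
    [0.74,0.35,0.0],
    [0.77,0.29,0.0],
  ],
  roll=[1,1,1,1,1,1,1,1,1,1],
)

```text
t: 3.85
ee_pos: [0.4876, -0.137, 0.2584]
orientation: [[0.207, -0.978, -0.006], [-0.978, -0.207, -0.015], [0.013, 0.009, -1.0]]
wrist_force: [1.7, -0.6, -0.5]
gripper_width: 0.0549
```

Run:
```python
from plan import *
b=plan([.4946,-.2987,.12],-170.5,10)
```

```text
t 3.85 p [ 0.4876 -0.137   0.2584] phi -168.06 F [ 1.7 -0.6 -0.5] w 0.0549
[[0.32, 0.05, 0.28], [0.32, 0.05, 0.28], [0.32, 0.05, 0.28], [0.32, 0.05, 0.28], [0.32, 0.05, 0.27], [0.32, 0.05, 0.28], [0.32, 0.04, 0.27], [0.32, 0.04, 0.28], [0.32, 0.05, 0.27], [0.32, 0.04, 0.28]]
0.05
-> [ 0.4945 -0.2986  0.1199] -170.6 max 0.32
```

Call:
step_arm(
  translation=[
    [0.32,0.05,0.28],
    [0.32,0.05,0.28],
    [0.32,0.05,0.28],
    [0.32,0.05,0.28],
    [0.32,0.05,0.27],
    [0.32,0.05,0.28],
    [0.32,0.04,0.27],
    [0.32,0.04,0.28],
    [0.32,0.05,0.27],
    [0.32,0.04,0.28],
  ],
  roll=[0.05,0.05,0.05,0.05,0.05,0.05,0.05,0.05,0.05,0.05],
)

```text
t: 5.1
ee_pos: [0.4863, -0.312, 0.1188]
orientation: [[0.145, -0.989, -0.005], [-0.989, -0.145, -0.014], [0.013, 0.007, -1.0]]
wrist_force: [1.2, 0.4, -0.5]
gripper_width: 0.0547
```

Run:
```python
from plan import *
b=plan([.4946,-.2987,.045],-170.5,10)
p,d=snapshot("scene");cv2.imwrite("pics/s1.png",cv2.resize(p[180:320,130:290],None,fx=4,fy=4,interpolation=cv2.INTER_CUBIC))
```

```text
t 5.1 p [ 0.4863 -0.312   0.1188] phi -171.65 F [ 1.2  0.4 -0.5] w 0.0547
[[-0.02, -0.02, 0.15], [-0.02, -0.02, 0.15], [-0.02, -0.02, 0.15], [-0.03, -0.02, 0.15], [-0.02, -0.02, 0.15], [-0.03, -0.02, 0.15], [-0.02, -0.02, 0.14], [-0.03, -0.02, 0.15], [-0.02, -0.02, 0.14], [-0.03, -0.02, 0.15]]
-0.02
-> [ 0.4944 -0.2986  0.0448] -170.6 max 0.15
```

View pics/s1.png

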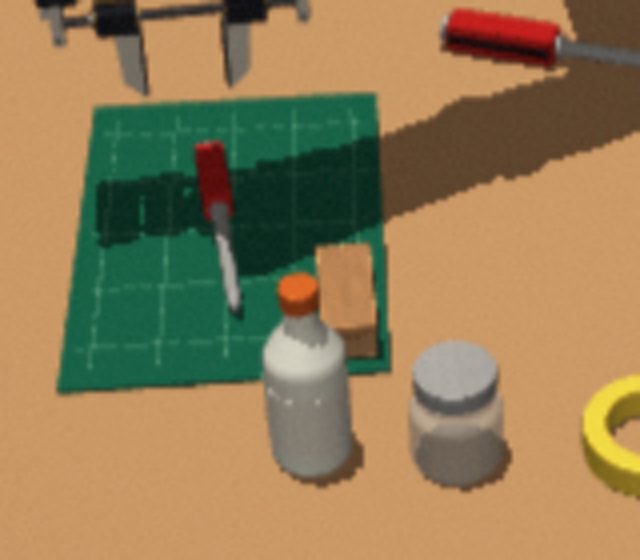

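Call:
step_arm(
  translation=[
    [-0.03,-0.02,0.15],
    [-0.03,-0.02,0.15],
    [-0.03,-0.02,0.15],
    [-0.03,-0.02,0.15],
    [-0.02,-0.02,0.15],
    [-0.02,-0.02,0.15],
    [-0.02,-0.02,0.14],
    [-0.02,-0.02,0.12],
    [-0.02,-0.02,0.1],
    [-0.02,-0.02,0.08],
  ],
  roll=[-0.02,-0.02,-0.02,-0.02,-0.02,-0.02,-0.02,-0.02,-0.02,-0.02],
)

```text
t: 6.4
ee_pos: [0.4935, -0.2989, 0.0463]
orientation: [[0.162, -0.987, -0.007], [-0.987, -0.162, -0.014], [0.012, 0.009, -1.0]]
wrist_force: [0.2, 1.0, 0.0]
gripper_width: 0.0549
```

Run:
```python
from plan import *
b=plan([.4946,-.2987,.027],-170.5,10)
```

```text
t 6.4 p [ 0.4935 -0.2989  0.0463] phi -170.66 F [0.2 1.  0. ] w 0.0549
[[-0.0, -0.0, 0.04], [-0.0, -0.0, 0.04], [-0.0, -0.0, 0.04], [-0.0, -0.0, 0.04], [-0.0, -0.0, 0.04], [-0.0, -0.0, 0.04], [-0.0, -0.01, 0.04], [-0.0, -0.0, 0.04], [-0.0, -0.01, 0.03], [-0.0, -0.0, 0.04]]
-0.0
-> [ 0.4945 -0.2987  0.0268] -170.7 max 0.04
```

Call:
step_arm(
  translation=[
    [0,0,0.08],
    [0,0,0.08],
    [0,0,0.08],
    [0,-0.01,0.06],
    [0,-0.01,0.04],
    [0,0,0.01],
    [0,0,0],
    [0,0,0],
    [0,0,0],
    [0,0,0],
  ],
  roll=[0,0,0,0,0,0,0,0,0,0],
)

```text
t: 7.65
ee_pos: [0.4947, -0.2992, 0.0279]
orientation: [[0.162, -0.987, -0.006], [-0.987, -0.162, -0.014], [0.013, 0.008, -1.0]]
wrist_force: [0.0, 0.1, -0.2]
gripper_width: 0.0549
```

Call:
step_arm(
  translation=[
    [0,0,0],
    [0,0,0],
    [0,0,0],
    [0,0,0],
    [0,0,0],
    [0,0,0],
    [0,0,0],
    [0,0,0],
    [0,0,0],
    [0,0,0],
  ],
  roll=[0,0,0,0,0,0,0,0,0,0],
  grip=0,
  squeeze=40,
)

```text
t: 8.9
ee_pos: [0.4947, -0.2993, 0.028]
orientation: [[0.162, -0.987, -0.006], [-0.987, -0.162, -0.014], [0.013, 0.008, -1.0]]
wrist_force: [0.2, -0.7, 0.4]
gripper_width: 0.0216
```

Run:
```python
from plan import *
b=plan([.4946,-.2987,.027],-170.5,10)
```

```text
t 8.9 p [ 0.4947 -0.2993  0.028 ] phi -170.67 F [ 0.2 -0.7  0.4] w 0.0216
[[-0.0, 0.0, 0.0], [-0.0, 0.0, 0.0], [-0.0, 0.0, 0.0], [-0.0, 0.0, 0.0], [-0.0, 0.0, 0.0], [-0.0, 0.0, 0.0], [-0.0, 0.0, 0.01], [-0.0, 0.0, 0.0], [-0.01, 0.0, 0.01], [-0.0, 0.0, 0.0]]
-0.0
-> [ 0.4946 -0.2988  0.027 ] -170.7 max 0.01
```

Call:
step_arm(
  translation=[
    [0,0,-0.1],
    [0,0,-0.2],
    [0,0,-0.3],
    [0,0,-0.5],
    [0,0,-0.6],
    [0,0,-0.7],
    [0,0,-0.7],
    [0,0,-0.6],
    [0,0,-0.4],
    [0,0,-0.2],
  ],
  roll=[0,0,0,0,0,0,-0.3,-0.6,-1,-1],
)

```text
t: 10.15
ee_pos: [0.4943, -0.2965, 0.2575]
orientation: [[0.408, -0.913, -0.004], [-0.913, -0.408, -0.015], [0.012, 0.01, -1.0]]
wrist_force: [1.2, -0.0, -2.7]
gripper_width: 0.0213
```

Run:
```python
from plan import *
a=plan([.5,-.2,.25],-110,10)
a=plan([.60,-.05,.25],-60,10,start=a)
a=plan([.7,.08,.25],-10,10,start=a)
```

```text
t 10.15 p [ 0.4943 -0.2965  0.2575] phi -155.93 F [ 1.2 -0.  -2.7] w 0.0213
[[-0.17, -0.09, 0.02], [-0.16, -0.1, 0.01], [-0.16, -0.12, 0.02], [-0.15, -0.13, 0.01], [-0.13, -0.14, 0.02], [-0.12, -0.15, 0.01], [-0.11, -0.16, 0.02], [-0.1, -0.16, 0.01], [-0.09, -0.17, 0.02], [-0.07, -0.18, 0.01]]
-0.92
-> [ 0.4998 -0.2001  0.25  ] -109.9 max 0.18
[[0.09, -0.35, 0.0], [0.12, -0.34, 0.0], [0.14, -0.33, 0.0], [0.17, -0.32, 0.0], [0.2, -0.3, 0.0], [0.23, -0.28, 0.0], [0.25, -0.26, 0.0], [0.27, -0.24, 0.0], [0.29, -0.21, 0.0], [0.31, -0.19, 0.0]]
-1.0
-> [ 0.5999 -0.05    0.25  ] -59.9 max 0.35
[[0.3, -0.12, 0.0], [0.31, -0.1, 0.0], [0.32, -0.07, 0.0], [0.33, -0.04, 0.0], [0.33, -0.01, 0.0], [0.33, 0.01, 0.0], [0.33, 0.04, 0.0], [0.32, 0.07, 0.0], [0.31, 0.1, 0.0], [0.3, 0.13, 0.0]]
-1.0
-> [0.7  0.08 0.25] -9.9 max 0.33
```

Call:
step_arm(
  translation=[
    [-0.17,-0.09,0],
    [-0.16,-0.1,0],
    [-0.16,-0.12,0],
    [-0.15,-0.13,0],
    [-0.13,-0.14,0],
    [-0.12,-0.15,0],
    [-0.11,-0.16,0],
    [-0.1,-0.16,0],
    [-0.09,-0.17,0],
    [-0.07,-0.18,0],
  ],
  roll=[-1,-1,-1,-1,-1,-1,-1,-1,-1,-1],
)

```text
t: 11.4
ee_pos: [0.4916, -0.2012, 0.2675]
orientation: [[0.967, -0.255, 0.004], [-0.255, -0.967, -0.019], [0.009, 0.017, -1.0]]
wrist_force: [0.2, -0.0, -1.7]
gripper_width: 0.0216
```

Call:
step_arm(
  translation=[
    [0.09,-0.35,0.0],
    [0.12,-0.34,0.0],
    [0.14,-0.33,0.0],
    [0.17,-0.32,0.0],
    [0.2,-0.3,0.0],
    [0.23,-0.28,0.0],
    [0.25,-0.26,0.0],
    [0.27,-0.24,0.0],
    [0.29,-0.21,0.0],
    [0.31,-0.19,0.0],
  ],
  roll=[-1,-1,-1,-1,-1,-1,-1,-1,-1,-1],
)

```text
t: 12.65
ee_pos: [0.5745, -0.0427, 0.2754]
orientation: [[0.806, 0.592, 0.011], [0.592, -0.806, -0.024], [-0.006, 0.026, -1.0]]
wrist_force: [0.6, 0.7, -1.0]
gripper_width: 0.0216
```

Run:
```python
from plan import *
a=plan([.7,.08,.22],-5,10)
a=plan([.785,.149,.16],20,10,start=a)
```

```text
t 12.65 p [ 0.5745 -0.0427  0.2754] phi -53.72 F [ 0.6  0.7 -1. ] w 0.0216
[[0.35, -0.05, 0.11], [0.35, -0.02, 0.11], [0.35, 0.01, 0.11], [0.35, 0.04, 0.11], [0.34, 0.07, 0.11], [0.34, 0.1, 0.11], [0.33, 0.13, 0.11], [0.31, 0.15, 0.11], [0.3, 0.18, 0.11], [0.29, 0.2, 0.12]]
-0.97
-> [0.7    0.0799 0.2199] -5.2 max 0.35
[[0.15, 0.16, 0.12], [0.15, 0.16, 0.12], [0.14, 0.17, 0.12], [0.13, 0.18, 0.12], [0.12, 0.18, 0.12], [0.12, 0.19, 0.12], [0.11, 0.19, 0.12], [0.1, 0.19, 0.12], [0.09, 0.2, 0.12], [0.08, 0.2, 0.12]]
-0.5
-> [0.7849 0.1491 0.1599] 19.8 max 0.2
```

Call:
step_arm(
  translation=[
    [0.35,-0.05,0.1],
    [0.35,-0.02,0.1],
    [0.35,0.01,0.1],
    [0.35,0.04,0.1],
    [0.34,0.07,0.1],
    [0.34,0.1,0.1],
    [0.33,0.13,0.1],
    [0.31,0.15,0.1],
    [0.3,0.18,0.1],
    [0.29,0.2,0.1],
  ],
  roll=[-1,-1,-1,-1,-1,-1,-1,-1,-1,-1],
)

```text
t: 13.9
ee_pos: [0.6999, 0.0793, 0.2336]
orientation: [[0.045, 0.999, 0.018], [0.998, -0.044, -0.034], [-0.034, 0.02, -0.999]]
wrist_force: [-1.0, 0.3, -1.2]
gripper_width: 0.0219
```

Run:
```python
from plan import *
print(np.round(get_state()['orientation'],3))
a=plan([.785,.149,.16],20,10)
```

```text
[[ 0.045  0.999  0.018]
 [ 0.998 -0.044 -0.034]
 [-0.034  0.02  -0.999]]
t 13.9 p [0.6999 0.0793 0.2336] phi -2.52 F [-1.   0.3 -1.2] w 0.0219
[[0.15, 0.16, 0.15], [0.14, 0.17, 0.15], [0.13, 0.18, 0.15], [0.13, 0.18, 0.15], [0.12, 0.18, 0.15], [0.11, 0.19, 0.14], [0.1, 0.19, 0.15], [0.1, 0.2, 0.14], [0.09, 0.2, 0.15], [0.08, 0.21, 0.14]]
-0.45
-> [0.7851 0.1491 0.1601] 20.0 max 0.21
```

Call:
step_arm(
  translation=[
    [0.15,0.16,0.15],
    [0.14,0.17,0.15],
    [0.13,0.18,0.15],
    [0.13,0.18,0.15],
    [0.12,0.18,0.15],
    [0.11,0.19,0.14],
    [0.1,0.19,0.15],
    [0.1,0.2,0.14],
    [0.08,0.18,0.12],
    [0.03,0.08,0.06],
  ],
  roll=[-0.45,-0.45,-0.45,-0.45,-0.45,-0.45,-0.45,-0.45,-0.45,-0.2],
)

```text
t: 15.15
ee_pos: [0.7845, 0.1448, 0.1607]
orientation: [[-0.34, 0.94, 0.018], [0.94, 0.34, -0.037], [-0.041, 0.004, -0.999]]
wrist_force: [-0.6, -0.0, -1.0]
gripper_width: 0.0217
```

```bash
cat >> plan.py <<'E'
EYE=np.array([.6155,.0873,.108])
def bar(s=None):
    s=s or get_state();R=np.array(s['orientation']);p=np.array(s['ee_pos'])
    g=p+.014*R[:,2]
    # rod was level at grasp where tool y had world z .008, x .013 -> rod dir in tool
    r=R@np.array([.0,-1,.008]);r[:]/=np.linalg.norm(r)   # along -y ; corrected pitch
    return g,r
def rep():
    s=get_state();g,r=bar(s);L=(EYE-g)@r;c=g+L*r
    print("t",s['t'],"tcp",np.round(s['ee_pos'],4),"yaw rod",round(np.degrees(np.arctan2(r[1],r[0])),2),"pitch",r[2].round(4),"bary dist along to eye",L.round(4),"miss xyz",(c-EYE).round(4),"tip",(g+.145*r).round(4),"F",np.round(s['wrist_force'],2),"M",np.round(s['torque'],3))
    f=np.array(s['wrist_force']);q=np.array(s['ee_pos'])-EYE;print("Teye",(np.cross(q,f)[2]+s['torque'][2]).round(3))
E
python3 - <<'E'
from plan import *
rep()
for n in("scene","top"):
    p,d=snapshot(n)
    c={"scene":p[170:290,260:420],"top":p[90:210,180:340]}[n]
    cv2.imwrite(f"pics/{n}3.png",cv2.resize(c,None,fx=5,fy=5,interpolation=cv2.INTER_CUBIC));cv2.imwrite(f"pics/{n}3f.png",p)
E
```

```text
t 15.15 tcp [0.7845 0.1448 0.1607] yaw rod -160.07 pitch -0.0123 bary dist along to eye 0.179 miss xyz [ 0.001  -0.004   0.0365] tip [0.6484 0.0949 0.1449] F [-0.64 -0.   -0.99] M [0.135 0.069 0.014]
Teye 0.051
```

View pics/scene3.png

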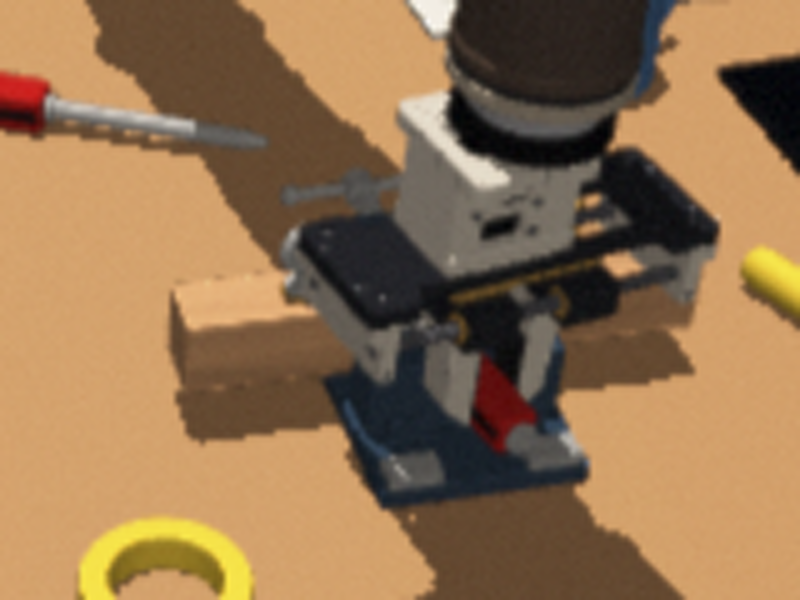

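View pics/top3.png

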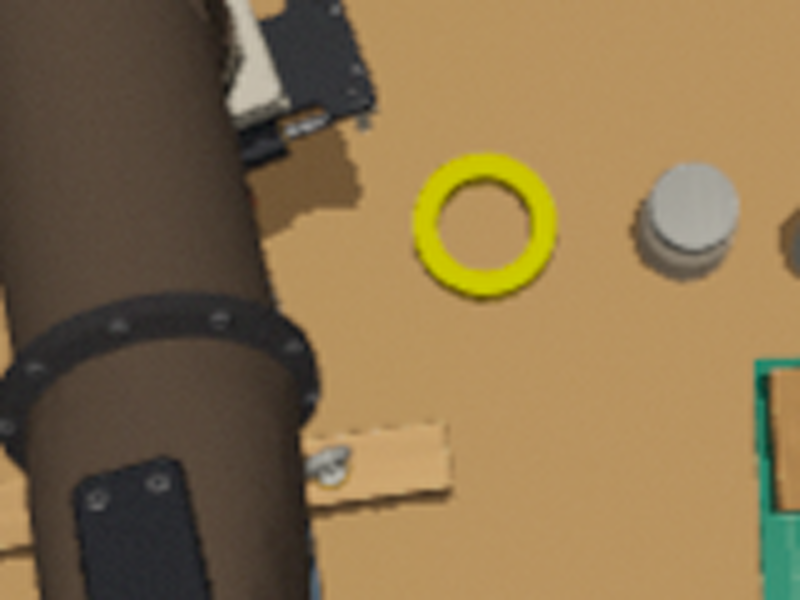

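Run:
```python
from plan import *
g,r=bar()
R=np.array(get_state()['orientation'])
for a in (-.035,):
  for dx in(-.011,.011):
    for dz in (-.011,.011): print(a,dx,dz,((proj("scene",g+a*r+R[:,0]*dx+R[:,2]*dz)-[260,170]+.5)*5).round(1))
print("ctr",((proj("scene",g-.035*r)-[260,170]+.5)*5).round(1), "top back:",((proj("scene",g-.0095*r-R[:,2]*.011)-[260,170]+.5)*5).round(1))
d=np.load("pics/top0.npy");a=cv2.imread("pics/top0.png")
c=CI["top"];v,u=np.mgrid[150:240,160:280]
Z=d[150:240,160:280].astype(float);X=np.stack([(u-c['cx'])/c['fx']*Z,(v-c['cy'])/c['fy']*Z,Z],-1)
W=(X-c['t'])@c['R']
hsv=cv2.cvtColor(a,cv2.COLOR_BGR2HSV)[150:240,160:280]
m=(abs(W[...,2]-.078)<.006)&(hsv[...,1]>80)&(hsv[...,0]<25)
P=W[m];print(len(P),P[:,2].mean(),cv2.minAreaRect(P[:,:2].astype(np.float32)))
x,y=P[:,0],P[:,1]
k=np.abs(y-.0873)<.03
# batten center line: midpoint of x-extent by y bins
for y0 in np.arange(.03,.30,.03):
    kk=abs(y-y0)<.006;print(y0.round(3),x[kk].min().round(4),x[kk].max().round(4),((x[kk].min()+x[kk].max())/2).round(4))
e=(W[...,2]>.09)&(abs(W[...,0]-.615)<.025)&(abs(W[...,1]-.087)<.025);print("eye pts",e.sum(),W[e].mean(0),W[e].min(0),W[e].max(0))
```

```text
-0.035 -0.011 -0.011 [[501.1 423.6]]
-0.035 -0.011 0.011 [[494.4 458.8]]
-0.035 0.011 -0.011 [[540.3 412.7]]
-0.035 0.011 0.011 [[533.3 447.8]]
ctr [[517.3 435.8]] top back: [[492.2 386.5]]
1265 0.07853669555542446 ((0.603722870349884, 0.16532321274280548), (0.04103897884488106, 0.30026736855506897), 7.678887844085693)
0.03 0.6011 0.6399 0.6205
0.06 0.5978 0.6371 0.6175
0.09 0.5928 0.6346 0.6137
0.12 0.5892 0.6283 0.6087
0.15 0.5863 0.6252 0.6058
0.18 0.5835 0.6226 0.603
0.21 0.5782 0.6174 0.5978
0.24 0.5728 0.6136 0.5932
0.27 0.5693 0.6085 0.5889
0.3 0.5666 0.6055 0.586
eye pts 43 [0.6132976  0.08513575 0.11502306] [0.60518595 0.07141265 0.09369783] [0.62195453 0.10040424 0.12874462]
```

Run:
```python
import cv2
a=cv2.imread("pics/scene3f.png");cv2.imwrite("pics/z3.png",cv2.resize(a[230:270,335:385],None,fx=14,fy=14,interpolation=cv2.INTER_CUBIC))
```

```text
(no output)
```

View pics/z3.png

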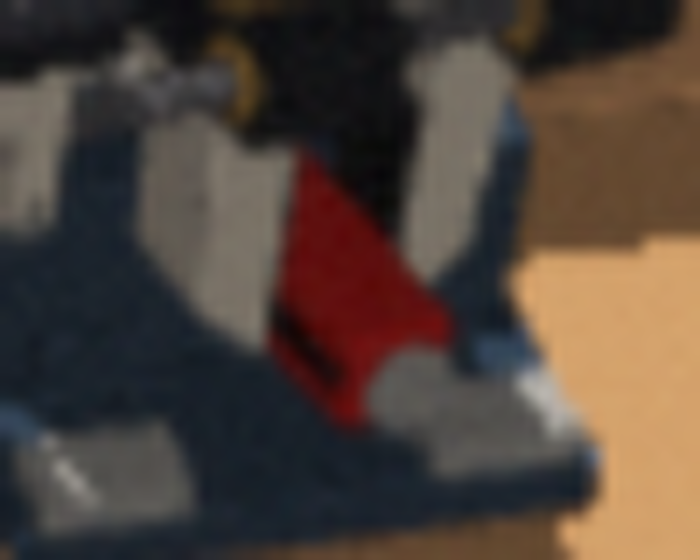

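Run:
```python
from eyefit import *
from scipy.optimize import minimize
sc=cv2.imread("pics/scene0.png")
B=(312,212,18,20);x0,y0,w,h=B
O2=obs("scene",sc,*B)[0]
W=np.ones_like(O2);W[0:12,10:]=0;W[:,13:]=0;W[0:1,9:]=0
for x in (.612,.614,.616):
  r=minimize(lambda p:(W*(raster("scene",x,p[0]/1e3,p[1]/10,.108+p[2]/1e3,*B)-O2)**2).sum(),[87,4.,0],method="Nelder-Mead",options=dict(initial_simplex=[[87,4,0],[84,4,0],[87,6,0],[87,4,3]]));print(x,r.x,r.fun)
print(proj("scene",[.614,.088,.108]))
```

```text
0.612 [87.24316052  6.19460393 -1.38379967] 4.708891472029988
0.614 [87.37409081  5.49139325 -0.27570742] 3.9318268814878894
0.616 [87.24990509  5.11448946  1.18101986] 5.312124843810073
[[320.63659211 218.80298077]]
```

```bash
sed -i 's/^EYE=.*/EYE=np.array([.6145,.0873,.108])/' plan.py
cat >> plan.py <<'E'
def adj(L,dphi=0,n=10,zoff=0):
    """move so that rod passes EYE at distance L from grip; keep yaw"""
    s=get_state();R=np.array(s['orientation']);g,r=bar(s)
    tgt=EYE+[0,0,zoff]-L*r
    d=R.T@(tgt-g);print("tool-frame shift units total",(d/.05).round(3),"per row",(d/.05/n).round(3))
E
python3 - <<'E'
from plan import *
rep();adj(.18)
E
```

```text
t 15.25 tcp [0.7842 0.1446 0.1607] yaw rod -160.14 pitch -0.0121 bary dist along to eye 0.1796 miss xyz [ 0.001  -0.0042  0.0365] tip [0.6481 0.0949 0.145 ] F [-0.69 -0.83 -1.03] M [ 0.036  0.015 -0.01 ]
Teye -0.111
tool-frame shift units total [0.116 0.014 0.727] per row [0.012 0.001 0.073]
```

Call:
step_arm(
  translation=[
    [0.02,0,0.08],
    [0.02,0,0.1],
    [0.02,0,0.1],
    [0.02,0,0.1],
    [0.02,0,0.1],
    [0.01,0,0.09],
    [0.01,0,0.07],
    [0,0,0.04],
    [0,0,0.01],
    [0,0,0],
  ],
  roll=[0,0,0,0,0,0,0,0,0,0],
)

```text
t: 16.5
ee_pos: [0.7826, 0.1483, 0.1247]
orientation: [[-0.337, 0.941, 0.019], [0.94, 0.338, -0.038], [-0.042, 0.005, -0.999]]
wrist_force: [-0.6, -0.5, -1.4]
gripper_width: 0.0218
```

Run:
```python
from plan import *
rep();adj(.18);adj(.14);print(np.round(get_state()['orientation'],3))
```

```text
t 16.5 tcp [0.7826 0.1483 0.1247] yaw rod -160.24 pitch -0.013 bary dist along to eye 0.1789 miss xyz [-0.     -0.      0.0004] tip [0.6464 0.0988 0.1088] F [-0.57 -0.54 -1.35] M [0.125 0.086 0.033]
Teye -0.022
tool-frame shift units total [0.001 0.022 0.008] per row [0.    0.002 0.001]
tool-frame shift units total [ 0.001 -0.778  0.014] per row [ 0.    -0.078  0.001]
[[-0.337  0.941  0.019]
 [ 0.94   0.338 -0.038]
 [-0.042  0.005 -0.999]]
```

Call:
step_arm(
  translation=[
    [0,-0.08,0],
    [0,-0.08,0],
    [0,-0.08,0],
    [0,-0.08,0],
    [0,-0.08,0],
    [0,-0.08,0],
    [0,-0.08,0],
    [0,-0.08,0],
    [0,-0.08,0],
    [0,-0.08,0],
  ],
  roll=[0,0,0,0,0,0,0,0,0,0],
)

```text
t: 17.75
ee_pos: [0.7425, 0.1338, 0.1252]
orientation: [[-0.337, 0.941, 0.02], [0.94, 0.338, -0.037], [-0.042, 0.006, -0.999]]
wrist_force: [0.5, -0.9, -1.9]
gripper_width: 0.0217
```

Run:
```python
from plan import *
rep();adj(.12)
```

```text
t 17.75 tcp [0.7425 0.1338 0.1252] yaw rod -160.24 pitch -0.0139 bary dist along to eye 0.1363 miss xyz [ 0.     -0.0001  0.0013] tip [0.6063 0.0842 0.1092] F [ 0.5  -0.88 -1.92] M [ 0.158 -0.098  0.023]
Teye -0.114
tool-frame shift units total [ 0.004 -0.326  0.028] per row [ 0.    -0.033  0.003]
```

Call:
step_arm(
  translation=[
    [0,-0.06,0.01],
    [0,-0.07,0.01],
    [0,-0.07,0.01],
    [0,-0.07,0.01],
    [0,-0.07,0.01],
    [0,-0.07,0.01],
    [0,-0.06,0.01],
    [0,-0.05,0.01],
    [0,-0.03,0],
    [0,-0.01,0],
  ],
  roll=[0,0,0,0,0,0,0,0,0,0],
)

```text
t: 19.0
ee_pos: [0.7142, 0.1234, 0.1208]
orientation: [[-0.337, 0.941, 0.02], [0.941, 0.338, -0.037], [-0.042, 0.006, -0.999]]
wrist_force: [-0.4, -0.2, -0.4]
gripper_width: 0.0215
```

Run:
```python
from plan import *
rep();adj(.105)
for n in("scene","top"):
    p,d=snapshot(n)
    c={"scene":p[170:290,260:420],"top":p[120:240,180:340]}[n]
    cv2.imwrite(f"pics/{n}4.png",cv2.resize(c,None,fx=5,fy=5,interpolation=cv2.INTER_CUBIC));cv2.imwrite(f"pics/{n}4f.png",p)
```

```text
t 19.0 tcp [0.7142 0.1234 0.1208] yaw rod -160.25 pitch -0.0138 bary dist along to eye 0.1061 miss xyz [ 0.0001 -0.0003 -0.0027] tip [0.578  0.0739 0.1048] F [-0.41 -0.19 -0.45] M [0.131 0.037 0.041]
Teye 0.037
tool-frame shift units total [ 0.003 -0.023 -0.054] per row [ 0.    -0.002 -0.005]
```

View pics/scene4.png

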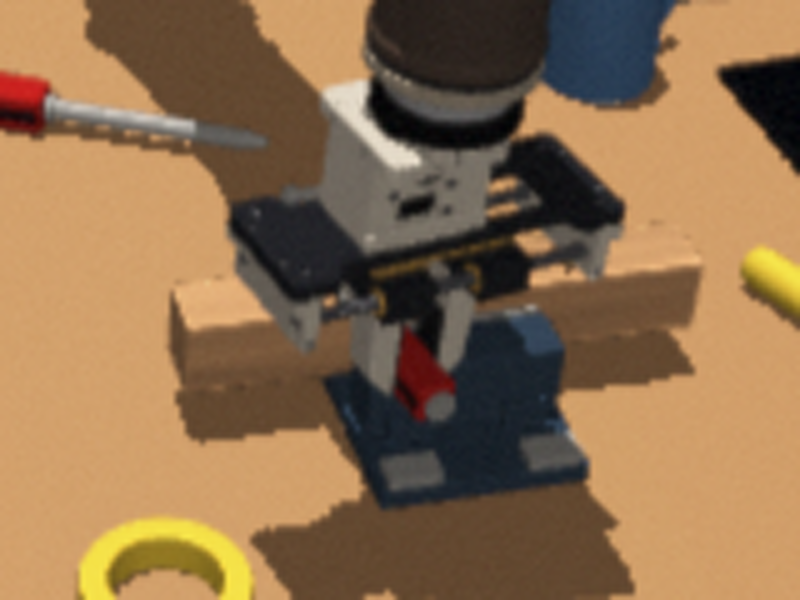

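View pics/top4.png

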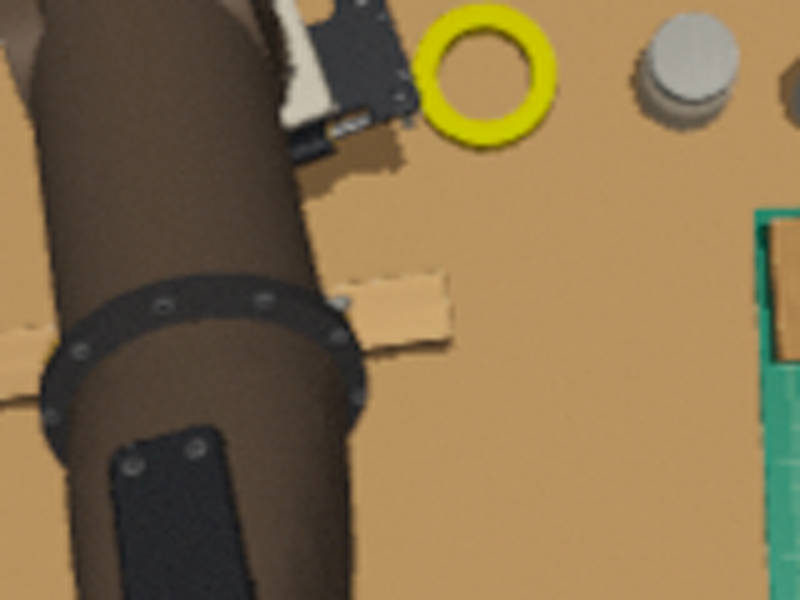

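Call:
step_arm(
  translation=[
    [0,0,-0.02],
    [0,0,-0.02],
    [-0.09,0,-0.015],
    [-0.09,0,0],
    [-0.09,0,0],
    [-0.09,0,0],
    [-0.09,-0.005,0],
    [-0.09,-0.005,0],
    [-0.09,-0.005,0],
    [-0.05,-0.005,0],
  ],
  roll=[0,0,0.5,0.5,0.5,0.5,0.5,0.5,0.5,0.25],
)

```text
t: 20.35
ee_pos: [0.7202, 0.0869, 0.125]
orientation: [[0.008, 1.0, 0.02], [0.999, -0.007, -0.038], [-0.038, 0.02, -0.999]]
wrist_force: [0.7, -0.5, -1.6]
gripper_width: 0.0218
```

Run:
```python
from plan import *
rep();adj(.105)
```

```text
t 20.35 tcp [0.7202 0.0869 0.125 ] yaw rod 179.62 pitch -0.0278 bary dist along to eye 0.106 miss xyz [-0.     -0.0002  0.0001] tip [0.5755 0.0874 0.107 ] F [ 0.72 -0.5  -1.56] M [ 0.005 -0.034  0.074]
Teye 0.021
tool-frame shift units total [ 0.004 -0.02   0.002] per row [ 0.    -0.002  0.   ]
```

Call:
step_arm(
  translation=[
    [-0.044,-0.001,0],
    [-0.044,-0.001,0],
    [-0.044,-0.001,0],
    [-0.044,0,0],
    [-0.044,0,0],
    [-0.044,0,0],
    [-0.044,0,0],
    [-0.044,0,0],
    [-0.044,0,0],
    [-0.044,0,0],
  ],
  roll=[0.24,0.24,0.24,0.24,0.24,0.24,0.24,0.24,0.24,0.24],
)

```text
t: 21.6
ee_pos: [0.7166, 0.0632, 0.1255]
orientation: [[0.229, 0.973, 0.018], [0.973, -0.228, -0.039], [-0.034, 0.026, -0.999]]
wrist_force: [-1.6, -1.2, -1.2]
gripper_width: 0.0216
```

Run:
```python
from plan import *
rep();adj(.105)
```

```text
t 21.6 tcp [0.7166 0.0632 0.1255] yaw rod 166.82 pitch -0.0342 bary dist along to eye 0.1053 miss xyz [-0.0001 -0.0006 -0.    ] tip [0.5758 0.0957 0.1066] F [-1.61 -1.25 -1.24] M [-0.309  0.339  0.189]
Teye 0.022
tool-frame shift units total [ 0.013 -0.007 -0.001] per row [ 0.001 -0.001 -0.   ]
```

Call:
step_arm(
  translation=[
    [-0.044,0,0],
    [-0.044,0,0],
    [-0.044,-0.001,0],
    [-0.044,-0.001,0],
    [-0.044,-0.001,0],
    [-0.044,0,0],
    [-0.044,0,0],
    [-0.044,0,0],
    [-0.044,0,0],
    [-0.044,0,0],
  ],
  roll=[0.24,0.24,0.24,0.24,0.24,0.24,0.24,0.24,0.24,0.24],
)

```text
t: 22.85
ee_pos: [0.7087, 0.0412, 0.1262]
orientation: [[0.439, 0.898, 0.017], [0.898, -0.439, -0.039], [-0.027, 0.033, -0.999]]
wrist_force: [-1.5, -2.0, -0.5]
gripper_width: 0.0215
```

Run:
```python
from plan import *
rep();adj(.105)
```

```text
t 22.85 tcp [0.7087 0.0412 0.1262] yaw rod 153.98 pitch -0.0409 bary dist along to eye 0.1054 miss xyz [-0.0002 -0.0004 -0.0001] tip [0.5787 0.1042 0.1063] F [-1.52 -2.01 -0.46] M [-0.272  0.281  0.217]
Teye -0.042
tool-frame shift units total [ 0.01  -0.008 -0.002] per row [ 0.001 -0.001 -0.   ]
```

```bash
cat >> plan.py <<'E'
def avg(k=4,save=None):
    T=[];F=[];M=[]
    for i in range(k):
        p,d=snapshot("scene");s=get_state();f=np.array(s['wrist_force']);q=np.array(s['ee_pos'])-EYE
        T.append(np.cross(q,f)[2]+s['torque'][2]);F.append(f);M.append(s['torque'])
    R=np.array(s['orientation'])
    print("t",round(s['t'],2),"phi",round(np.degrees(np.arctan2(R[1,1],R[0,1])),2),"Teye",np.round(T,3),"mean",np.mean(T).round(3),"F",np.mean(F,0).round(2),"M",np.mean(M,0).round(3))
    if save:cv2.imwrite(save+"f.png",p);cv2.imwrite(save+".png",cv2.resize(p[170:290,260:420],None,fx=5,fy=5,interpolation=cv2.INTER_CUBIC))
E
python3 - <<'E'
from plan import *
avg(4,"pics/s5");rep()
E
```

```text
t 23.05 phi -25.94 Teye [ 0.047  0.057 -0.04   0.052] mean 0.029 F [-1.39 -1.23 -0.89] M [-0.265  0.315  0.209]
t 23.05 tcp [0.7087 0.0414 0.1262] yaw rod 154.08 pitch -0.0409 bary dist along to eye 0.1054 miss xyz [-0.0002 -0.0004 -0.0001] tip [0.5787 0.1042 0.1063] F [-1.8  -1.26 -1.04] M [-0.334  0.361  0.254]
Teye 0.052
```

View pics/s5.png

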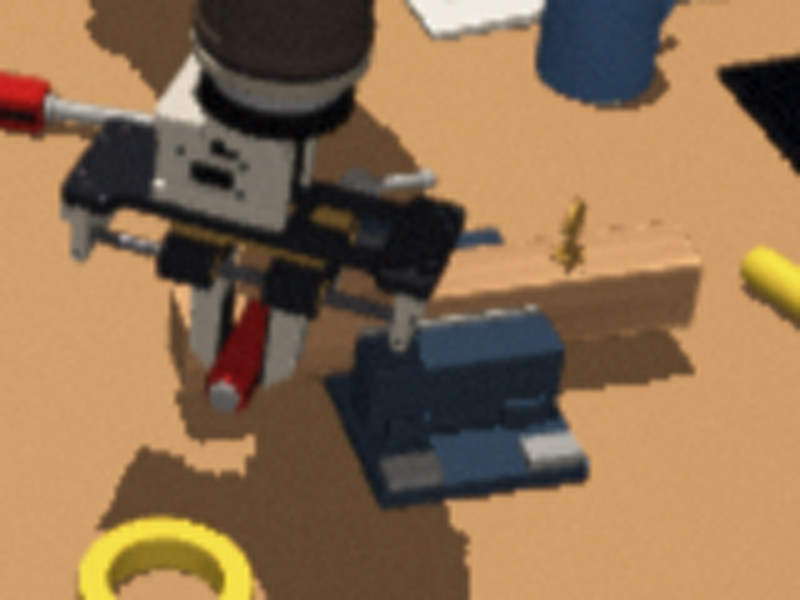

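Call:
step_arm(
  translation=[
    [-0.022,0,0],
    [-0.022,0,0],
    [-0.022,-0.001,0],
    [-0.022,-0.001,0],
    [-0.022,-0.001,0],
    [-0.022,0,0],
    [-0.022,0,0],
    [-0.022,0,0],
    [-0.022,0,0],
    [-0.022,0,0],
  ],
  roll=[0.12,0.12,0.12,0.12,0.12,0.12,0.12,0.12,0.12,0.12],
)

```text
t: 24.3
ee_pos: [0.7031, 0.0312, 0.1265]
orientation: [[0.535, 0.844, 0.018], [0.844, -0.534, -0.039], [-0.024, 0.036, -0.999]]
wrist_force: [-1.3, -1.1, -1.9]
gripper_width: 0.0218
```

Run:
```python
from plan import *
avg(3);rep();adj(.105)
```

```text
t 24.45 phi -32.28 Teye [0.007 0.084 0.08 ] mean 0.057 F [-0.94 -1.12 -1.57] M [-0.275  0.217  0.209]
t 24.45 tcp [0.7031 0.0313 0.1265] yaw rod 147.73 pitch -0.0439 bary dist along to eye 0.1054 miss xyz [-0.0002 -0.0003 -0.0001] tip [0.5809 0.1081 0.1061] F [-0.72 -1.19 -1.36] M [-0.317  0.244  0.227]
Teye 0.08
tool-frame shift units total [ 0.007 -0.009 -0.003] per row [ 0.001 -0.001 -0.   ]
```

Call:
step_arm(
  translation=[
    [-0.022,0,0],
    [-0.022,0,0],
    [-0.022,-0.001,0],
    [-0.022,-0.001,0],
    [-0.022,-0.001,0.001],
    [-0.022,0,0.001],
    [-0.022,0,0],
    [-0.022,0,0],
    [-0.022,0,0],
    [-0.022,0,0],
  ],
  roll=[0.12,0.12,0.12,0.12,0.12,0.12,0.12,0.12,0.12,0.12],
)

```text
t: 25.7
ee_pos: [0.6965, 0.0221, 0.1267]
orientation: [[0.625, 0.78, 0.018], [0.78, -0.624, -0.039], [-0.019, 0.039, -0.999]]
wrist_force: [-0.6, -1.5, -1.8]
gripper_width: 0.0216
```

Run:
```python
from plan import *
avg(3);rep();adj(.105)
```

```text
t 25.85 phi -38.63 Teye [0.261 0.133 0.231] mean 0.208 F [-0.65 -0.73 -1.56] M [-0.301  0.183  0.311]
t 25.85 tcp [0.6965 0.0221 0.1267] yaw rod 141.38 pitch -0.0466 bary dist along to eye 0.1054 miss xyz [ 0.      0.     -0.0002] tip [0.5836 0.112  0.106 ] F [-0.68 -0.67 -1.85] M [-0.366  0.188  0.33 ]
Teye 0.231
tool-frame shift units total [-0.    -0.008 -0.003] per row [-0.    -0.001 -0.   ]
```

Call:
step_arm(
  translation=[
    [-0.022,0,0],
    [-0.022,0,0],
    [-0.022,0,0],
    [-0.022,-0.001,0],
    [-0.022,0,0],
    [0,0,0],
    [0,0,0],
    [0,0,0],
    [0,0,0],
    [0,0,0],
  ],
  roll=[0.12,0.12,0.12,0.12,0.12,0,0,0,0,0],
)

```text
t: 27.1
ee_pos: [0.6928, 0.0178, 0.1268]
orientation: [[0.667, 0.745, 0.018], [0.745, -0.666, -0.039], [-0.017, 0.04, -0.999]]
wrist_force: [-1.1, -1.4, -2.0]
gripper_width: 0.0216
```

Run:
```python
from plan import *
avg(4);rep();adj(.105)
```

```text
t 27.3 phi -41.82 Teye [0.205 0.133 0.26  0.216] mean 0.203 F [-0.69 -1.24 -1.92] M [-0.284  0.162  0.348]
t 27.3 tcp [0.6928 0.0177 0.1268] yaw rod 138.19 pitch -0.0478 bary dist along to eye 0.1054 miss xyz [ 0.0001  0.0001 -0.0002] tip [0.5851 0.1138 0.1059] F [-0.71 -0.75 -1.88] M [-0.325  0.11   0.324]
Teye 0.216
tool-frame shift units total [-0.002 -0.008 -0.003] per row [-0.    -0.001 -0.   ]
```

Call:
step_arm(
  translation=[
    [-0.018,0,0],
    [-0.018,0,0],
    [-0.018,0,0],
    [0,0,0],
    [0,0,0],
    [0,0,0],
    [0,0,0],
    [0,0,0],
    [0,0,0],
    [0,0,0],
  ],
  roll=[0.1,0.1,0.1,0,0,0,0,0,0,0],
)

```text
t: 28.55
ee_pos: [0.6908, 0.0157, 0.1269]
orientation: [[0.688, 0.726, 0.018], [0.726, -0.687, -0.039], [-0.016, 0.04, -0.999]]
wrist_force: [-1.4, -1.3, -2.3]
gripper_width: 0.0218
```

Run:
```python
from plan import *
avg(6);rep();adj(.105)
```

```text
t 28.85 phi -43.42 Teye [0.263 0.252 0.137 0.128 0.249 0.151] mean 0.197 F [-1.01 -1.45 -2.06] M [-0.293  0.191  0.38 ]
t 28.85 tcp [0.6908 0.0157 0.1269] yaw rod 136.58 pitch -0.0482 bary dist along to eye 0.1053 miss xyz [ 0.0001  0.0001 -0.0002] tip [0.5859 0.1147 0.1059] F [-1.28 -2.06 -1.81] M [-0.291  0.186  0.4  ]
Teye 0.151
tool-frame shift units total [-0.004 -0.007 -0.004] per row [-0.    -0.001 -0.   ]
```

Call:
step_arm(
  translation=[
    [0.055,0,0],
    [0.11,-0.003,0],
    [0.11,-0.003,0],
    [0.11,-0.003,0],
    [0.11,-0.003,0],
    [0.11,-0.003,0],
    [0.11,-0.003,0],
    [0.055,0,0],
    [0,0.02,0],
    [0,0.05,0],
  ],
  roll=[-0.3,-0.6,-0.6,-0.6,-0.6,-0.6,-0.6,-0.3,0,0],
)

```text
t: 30.1
ee_pos: [0.717, 0.0483, 0.1264]
orientation: [[0.367, 0.93, 0.02], [0.93, -0.366, -0.038], [-0.028, 0.033, -0.999]]
wrist_force: [-1.1, -0.9, -1.4]
gripper_width: 0.0216
```

Run:
```python
from plan import *
rep();adj(.19)
```

```text
t 30.1 tcp [0.717  0.0483 0.1264] yaw rod 158.54 pitch -0.0409 bary dist along to eye 0.1103 miss xyz [ 0.0003  0.0008 -0.0001] tip [0.5825 0.1008 0.1065] F [-1.13 -0.87 -1.4 ] M [-0.157  0.18   0.122]
Teye -0.011
tool-frame shift units total [-0.017  1.595 -0.014] per row [-0.002  0.159 -0.001]
```

Call:
step_arm(
  translation=[
    [-0.01,0.08,0],
    [-0.01,0.12,0],
    [0,0.16,0],
    [0,0.18,0],
    [0,0.2,0],
    [0,0.2,0],
    [0,0.2,0],
    [0,0.2,0],
    [0,0.2,0],
    [0,0.2,0],
  ],
  roll=[0,0,0,0,0,0,0,0,0,0],
)

```text
t: 31.35
ee_pos: [0.8043, 0.0131, 0.1301]
orientation: [[0.368, 0.929, 0.023], [0.929, -0.367, -0.037], [-0.026, 0.035, -0.999]]
wrist_force: [1.1, -0.8, -1.0]
gripper_width: 0.0215
```

Run:
```python
from plan import *
rep()
for n in("scene","top"):
    p,d=snapshot(n);cv2.imwrite(f"pics/{n}6f.png",p)
    c={"scene":p[170:290,260:420],"top":p[120:240,180:340]}[n];cv2.imwrite(f"pics/{n}6.png",cv2.resize(c,None,fx=5,fy=5,interpolation=cv2.INTER_CUBIC))
```

```text
t 31.35 tcp [0.8043 0.0131 0.1301] yaw rod 158.45 pitch -0.0429 bary dist along to eye 0.2044 miss xyz [ 0.0001  0.0003 -0.0006] tip [0.6699 0.0658 0.1099] F [ 1.07 -0.84 -1.02] M [0.005 0.06  0.07 ]
Teye -0.011
```

View pics/scene6.png

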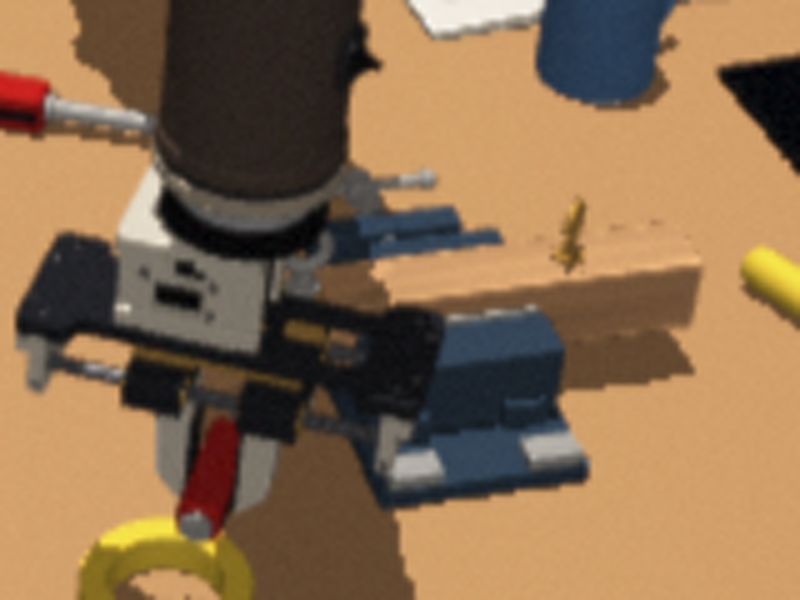

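View pics/top6.png

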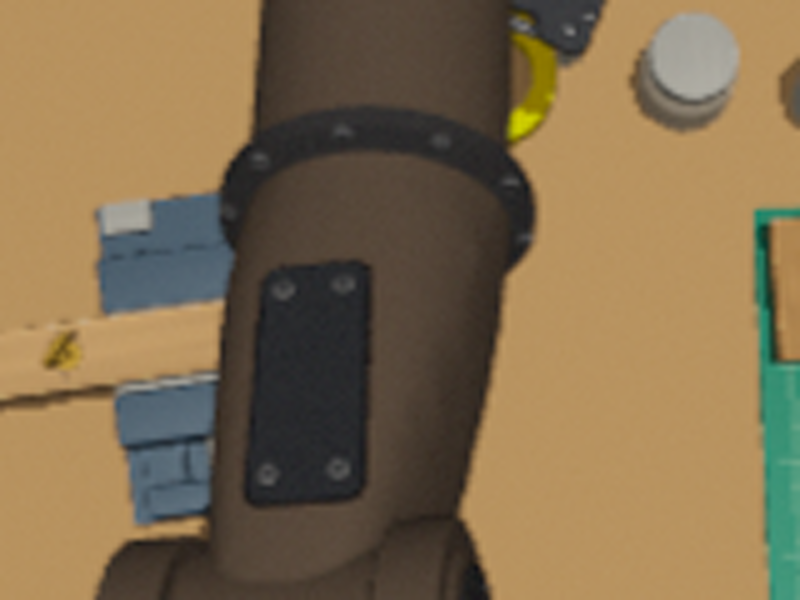

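Run:
```python
from plan import *
a=plan([.72,-.06,.26],-70,10)
a=plan([.58,-.2,.24],-121,10,start=a)
a=plan([.495,-.299,.16],-170.5,10,start=a)
```

```text
t 31.45 p [0.8046 0.0124 0.1299] phi -21.61 F [ 0.3 -0.6 -1. ] w 0.0214
[[-0.2, -0.1, -0.26], [-0.2, -0.09, -0.26], [-0.21, -0.07, -0.26], [-0.22, -0.05, -0.26], [-0.22, -0.03, -0.26], [-0.22, -0.01, -0.26], [-0.22, 0.0, -0.26], [-0.22, 0.02, -0.26], [-0.22, 0.04, -0.26], [-0.22, 0.07, -0.26]]
0.97
-> [ 0.7201 -0.0602  0.2599] -70.1 max 0.26
[[-0.36, 0.17, 0.04], [-0.34, 0.2, 0.04], [-0.32, 0.23, 0.04], [-0.3, 0.26, 0.04], [-0.28, 0.28, 0.04], [-0.25, 0.3, 0.04], [-0.23, 0.33, 0.04], [-0.19, 0.34, 0.04], [-0.16, 0.36, 0.04], [-0.13, 0.38, 0.04]]
1.02
-> [ 0.5802 -0.2001  0.2399] -121.1 max 0.38
[[-0.04, 0.26, 0.16], [-0.02, 0.26, 0.16], [0.0, 0.26, 0.16], [0.02, 0.26, 0.16], [0.05, 0.26, 0.16], [0.07, 0.25, 0.16], [0.09, 0.25, 0.16], [0.11, 0.24, 0.16], [0.13, 0.22, 0.16], [0.14, 0.21, 0.16]]
0.99
-> [ 0.4952 -0.2988  0.1599] -170.6 max 0.26
```

Call:
step_arm(
  translation=[
    [0,0,-0.3],
    [0,0,-0.5],
    [-0.2,-0.08,-0.4],
    [-0.24,-0.07,-0.35],
    [-0.26,-0.05,-0.3],
    [-0.26,-0.03,-0.25],
    [-0.26,0.0,-0.2],
    [-0.26,0.02,-0.1],
    [-0.26,0.04,-0.1],
    [-0.26,0.07,-0.1],
  ],
  roll=[0,0.5,1,1,1,1,1,1,1,1],
)

```text
t: 32.7
ee_pos: [0.7253, -0.0512, 0.277]
orientation: [[0.907, 0.419, 0.031], [0.42, -0.907, -0.032], [0.015, 0.042, -0.999]]
wrist_force: [0.0, -0.6, -1.3]
gripper_width: 0.0216
```

Run:
```python
from plan import *
a=plan([.58,-.2,.24],-121,10)
```

```text
t 32.7 p [ 0.7253 -0.0512  0.277 ] phi -65.2 F [ 0.  -0.6 -1.3] w 0.0216
[[-0.39, 0.15, 0.07], [-0.37, 0.19, 0.07], [-0.35, 0.22, 0.07], [-0.33, 0.25, 0.08], [-0.3, 0.28, 0.07], [-0.27, 0.31, 0.08], [-0.24, 0.34, 0.07], [-0.21, 0.36, 0.08], [-0.17, 0.38, 0.07], [-0.14, 0.4, 0.08]]
1.12
-> [ 0.5801 -0.1998  0.24  ] -121.2 max 0.4
```

Call:
step_arm(
  translation=[
    [-0.39,0.15,0.04],
    [-0.37,0.19,0.06],
    [-0.35,0.22,0.06],
    [-0.33,0.25,0.06],
    [-0.3,0.28,0.06],
    [-0.27,0.31,0.06],
    [-0.24,0.34,0.06],
    [-0.21,0.36,0.06],
    [-0.17,0.38,0.06],
    [-0.14,0.4,0.06],
  ],
  roll=[1,1,1,1,1,1,1,1,1,1],
)

```text
t: 33.95
ee_pos: [0.5824, -0.2053, 0.2612]
orientation: [[0.894, -0.446, 0.048], [-0.445, -0.895, -0.024], [0.054, -0.0, -0.999]]
wrist_force: [0.8, -0.5, -1.0]
gripper_width: 0.0216
```

Run:
```python
from plan import *
a=plan([.495,-.299,.14],-170.5,10)
```

```text
t 33.95 p [ 0.5824 -0.2053  0.2612] phi -116.48 F [ 0.8 -0.5 -1. ] w 0.0216
[[-0.07, 0.25, 0.24], [-0.05, 0.25, 0.24], [-0.03, 0.25, 0.24], [-0.0, 0.26, 0.24], [0.02, 0.26, 0.24], [0.05, 0.25, 0.24], [0.07, 0.25, 0.25], [0.09, 0.24, 0.24], [0.12, 0.22, 0.25], [0.13, 0.22, 0.24]]
1.08
-> [ 0.4949 -0.2989  0.1402] -170.5 max 0.26
```

Run:
```python
from plan import *
a=plan([.48,-.33,.10],-130,10)
```

```text
t 33.95 p [ 0.5824 -0.2053  0.2612] phi -116.48 F [ 0.8 -0.5 -1. ] w 0.0216
[[-0.07, 0.31, 0.32], [-0.06, 0.32, 0.32], [-0.06, 0.32, 0.32], [-0.05, 0.32, 0.32], [-0.04, 0.32, 0.32], [-0.04, 0.32, 0.32], [-0.03, 0.32, 0.33], [-0.02, 0.32, 0.32], [-0.01, 0.32, 0.33], [-0.0, 0.33, 0.32]]
0.27
-> [ 0.48   -0.3302  0.1002] -130.0 max 0.33
```

Call:
step_arm(
  translation=[
    [-0.07,0.31,0.3],
    [-0.06,0.32,0.32],
    [-0.06,0.32,0.32],
    [-0.05,0.32,0.32],
    [-0.04,0.32,0.32],
    [-0.04,0.32,0.32],
    [-0.03,0.32,0.32],
    [-0.02,0.3,0.3],
    [-0.01,0.2,0.2],
    [0,0.1,0.1],
  ],
  roll=[0.27,0.27,0.27,0.27,0.27,0.27,0.2,0.1,0,0],
)

```text
t: 35.2
ee_pos: [0.4931, -0.3246, 0.1095]
orientation: [[0.805, -0.592, 0.049], [-0.592, -0.806, -0.021], [0.052, -0.012, -0.999]]
wrist_force: [0.4, 0.2, -0.0]
gripper_width: 0.0218
```

Run:
```python
from plan import *
a=plan([.48,-.33,.05],-130,10);print(np.round(get_state()['orientation'],3));g,r=bar();print(g,r)
p,d=snapshot("top");cv2.imwrite("pics/top7f.png",p);cv2.imwrite("pics/top7.png",cv2.resize(p[140:240,220:280],None,fx=6,fy=6,interpolation=cv2.INTER_CUBIC))
p,d=snapshot("scene");cv2.imwrite("pics/scene7f.png",p);cv2.imwrite("pics/scene7.png",cv2.resize(p[180:290,130:290],None,fx=5,fy=5,interpolation=cv2.INTER_CUBIC))
cv2.imwrite("pics/scene7e.png",cv2.resize(p[200:250,295:345],None,fx=12,fy=12,interpolation=cv2.INTER_CUBIC))
```

```text
t 35.2 p [ 0.4931 -0.3246  0.1095] phi -126.29 F [ 0.4  0.2 -0. ] w 0.0218
[[-0.01, 0.02, 0.12], [-0.01, 0.02, 0.12], [-0.02, 0.03, 0.12], [-0.01, 0.02, 0.12], [-0.02, 0.03, 0.12], [-0.01, 0.03, 0.12], [-0.02, 0.02, 0.12], [-0.01, 0.03, 0.12], [-0.01, 0.02, 0.11], [-0.02, 0.03, 0.12]]
0.07
-> [ 0.4799 -0.3301  0.05  ] -129.8 max 0.12
[[ 0.805 -0.592  0.049]
 [-0.592 -0.806 -0.021]
 [ 0.052 -0.012 -0.999]]
[ 0.49374614 -0.32485839  0.09548847] [0.59225811 0.80573937 0.00379482]
```

View pics/scene7.png

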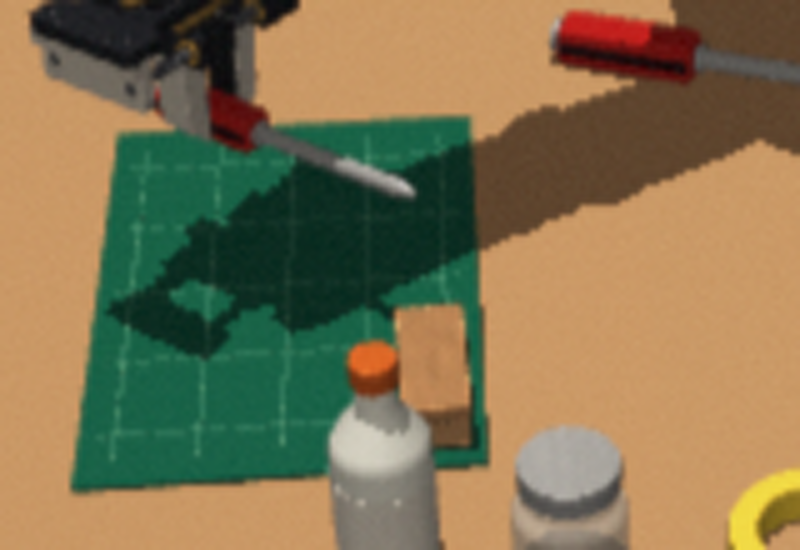

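View pics/top7.png

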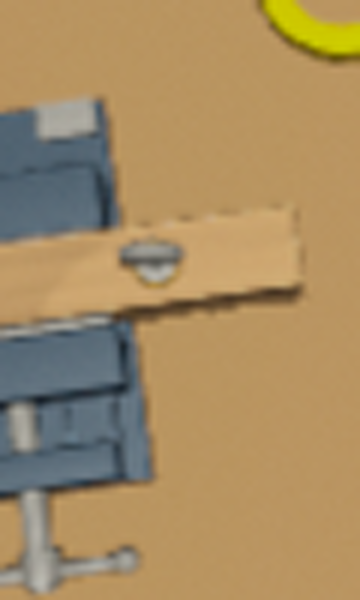

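View pics/scene7e.png

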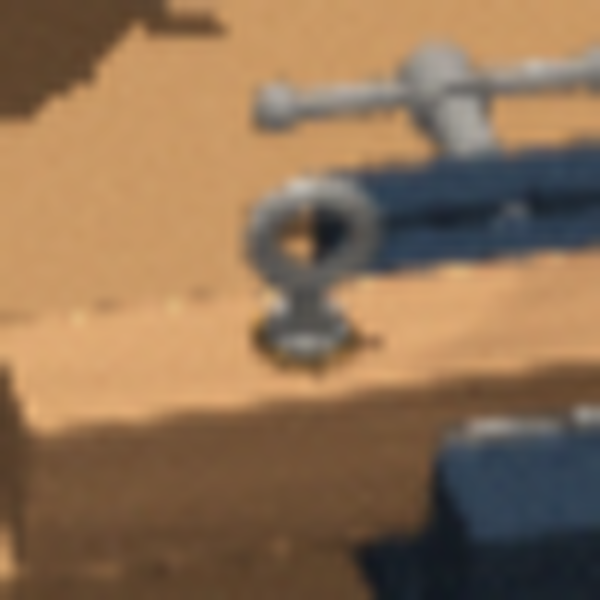

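Call:
step_arm(
  translation=[
    [0,0.03,0.15],
    [0,0.03,0.22],
    [0,0.02,0.22],
    [0,0,0.22],
    [0,0,0.2],
    [0,0,0.18],
    [0,0,0.12],
    [0,0,0.08],
    [0,0,0.05],
    [0,0,0.02],
  ],
  roll=[0,0,0,0,0,0,0,0,0,0],
)

```text
t: 36.55
ee_pos: [0.4967, -0.3283, 0.0323]
orientation: [[0.806, -0.59, 0.051], [-0.589, -0.808, -0.021], [0.054, -0.013, -0.998]]
wrist_force: [0.2, -0.2, -1.0]
gripper_width: 0.0217
```

Run:
```python
from plan import *
rep();g,r=bar();print(g,r)
```

```text
t 36.55 tcp [ 0.4967 -0.3283  0.0323] yaw rod 53.85 pitch 0.0049 bary dist along to eye 0.4053 miss xyz [ 0.122  -0.0886 -0.0877] tip [ 0.5829 -0.2115  0.019 ] F [ 0.18 -0.24 -1.01] M [-0.132  0.231  0.014]
Teye 0.115
[ 0.49736421 -0.32858062  0.01834079] [0.58994781 0.80742657 0.00488944]
```

Call:
step_arm(
  translation=[
    [0,0,0.02],
    [0,0,0.02],
    [0,0,0.02],
    [0,0,0.01],
    [0,0,0.01],
    [0,0,0],
    [0,0,0],
    [0,0,0],
    [0,0,0],
    [0,0,0],
  ],
  roll=[0,0,0,0,0,0,0,0,0,0],
)

```text
t: 37.8
ee_pos: [0.4973, -0.3285, 0.0289]
orientation: [[0.806, -0.589, 0.052], [-0.589, -0.808, -0.022], [0.055, -0.013, -0.998]]
wrist_force: [-1.0, -0.3, 0.5]
gripper_width: 0.0219
```

Call:
step_arm(
  translation=[
    [0,0,0],
    [0,0,0],
    [0,0,0],
    [0,0,0],
    [0,0,0],
    [0,0,0],
    [0,0,0],
    [0,0,0],
    [0,0,0],
    [0,0,0],
  ],
  roll=[0,0,0,0,0,0,0,0,0,0],
  grip=45,
)

```text
t: 39.05
ee_pos: [0.4976, -0.3288, 0.029]
orientation: [[0.806, -0.589, 0.053], [-0.589, -0.808, -0.022], [0.056, -0.013, -0.998]]
wrist_force: [0.0, 0.2, 0.1]
gripper_width: 0.0413
```

Call:
step_arm(
  translation=[
    [0,0,-0.05],
    [0,0,-0.1],
    [0,0,-0.2],
    [0,0,-0.3],
    [0,0,-0.4],
    [0,0,-0.5],
    [0,0,-0.5],
    [0,0,-0.4],
    [0,0,-0.2],
    [0,0,0],
  ],
  roll=[0,0,0,0,0,0,0,0,0,0],
)

```text
t: 40.3
ee_pos: [0.4902, -0.3263, 0.1722]
orientation: [[0.805, -0.59, 0.057], [-0.59, -0.807, -0.023], [0.06, -0.014, -0.998]]
wrist_force: [0.2, -1.3, 0.2]
gripper_width: 0.0414
```

Run:
```python
from plan import *
s=get_state();print(s['t'],s['ee_pos'],s['gripper_width'],s['wrist_force'])
p,d=snapshot("scene");cv2.imwrite("pics/scene8.png",cv2.resize(p[180:290,130:290],None,fx=5,fy=5,interpolation=cv2.INTER_CUBIC))
p,d=snapshot("top");cv2.imwrite("pics/top8.png",p)
```

```text
40.3 [ 0.49021644 -0.32634492  0.17221771] 0.04142726182657125 [ 0.20284187 -1.33231878  0.23947015]
```

View pics/scene8.png

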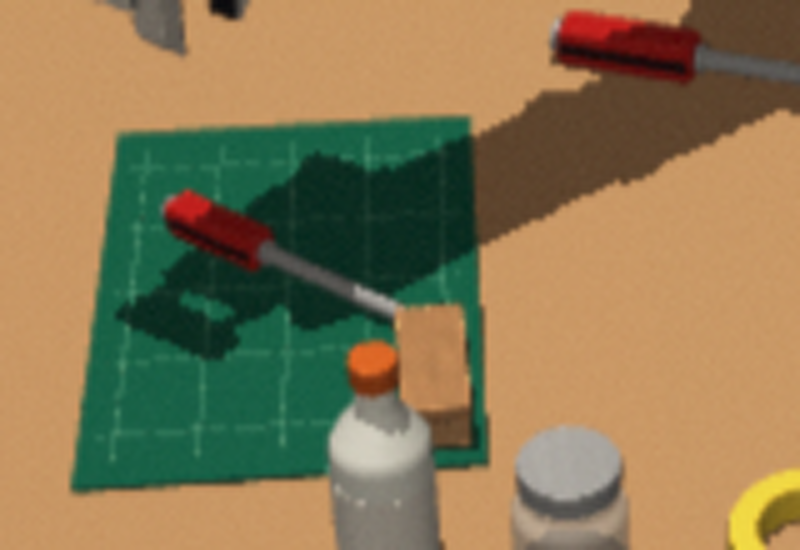

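View pics/top8.png

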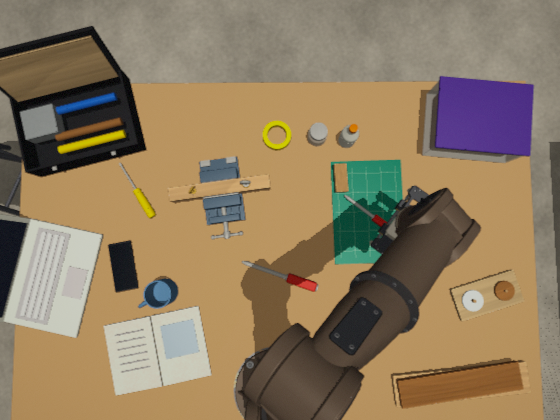

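Run:
```python
from eyefit import *
from scipy.optimize import minimize
top=cv2.imread("pics/top7f.png");B=(236,178,18,13);O=obs("top",top,*B)[0];O[:1]=0
r=minimize(lambda p:((raster("top",p[0]/1e3,p[1]/1e3,p[2]/10,.108,*B)-O)**2).sum(),[615,87,0],method="Nelder-Mead",options=dict(initial_simplex=[[615,87,1],[611,87,0],[615,83,0],[615,87,-2]]));print(r.x,r.fun,np.degrees(r.x[2]/10))
a=cv2.imread("pics/top8.png");hsv=cv2.cvtColor(a,cv2.COLOR_BGR2HSV)
m=((hsv[...,0]<8)|(hsv[...,0]>172))&(hsv[...,1]>140)&(hsv[...,2]>70);m[:, :360]=0;m[:150]=0;m[240:]=0;m[:,390:]=0
v,u=np.nonzero(m);print("grip",onz("top",u.mean(),v.mean(),.02),"tip",onz("top",345,195,.014))
```

```text
[ 6.15391209e+02  8.73925409e+01 -6.61749749e-03] 4.6490901936755105 -0.03791546768553055
grip [ 0.50782148 -0.31463337  0.02      ] tip [ 0.58656005 -0.21488898  0.014     ]
```

Run:
```python
from workcell import *
print(sign_off())
```

```text
the job is handed in; nothing more can be done
None
```

I screwed the eye in with the turning bar until its collar gripped the washer, drew the bar out and laid it back on the mat. I handed the job in at about 40 s of the 69 s allowed.

- **Turning:** I could not watch the rod go through the loop, because the arm hid it from both cameras. That step relied on computed poses and low contact forces. Torque about the screw was about 0.03–0.06 N m while turning freely. It jumped to about 0.2 N m somewhere in one 6° step of turning. I turned a further 4.8° after that and stopped.
- **Seat:** It could not be read directly. I put it at roughly 0.08–0.16 rad from the torque jump and the turned angle. In the top picture the loop's direction went from about 26° to 0°, which fits a total turn of about 0.46 rad. The torque readings were noisy (±0.07 N m) and did not show the expected climb after contact, so they do not narrow this further.
- **Bar:** It lies flat on the mat at a new angle, its grip centre about 70 mm from the nearest mat edge and the rod's 80 mm point well inside. The tip stops just short of the card box, which had not moved in the pictures.
- **Other checks:** The hand is clear at a height of 0.17 m, and nothing else appears moved. The tool's tilt had drifted to about 3°, so I changed the bar's angle on the mat to keep the rod level when setting it down.

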